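# Pack the keeper box, shut its lid and stack the coin cases on it

## Task

Tidy the cabinet top: put the silver remote and the blue stylus inside the open charcoal box, then gently lower its hinged lid until it is fully shut. Then stack all the white coin cases upright in one square column on the grey rubber pad in the middle of the closed lid, their long sides parallel to the hinge. Leave the glass dish and the mug where they stand.

Things in the scene. Friction and masses are not known exactly. Their poses are not given: they have to be found in the camera images.
- keeper: charcoal plastic keeper box, fixed to the cabinet top, 180 (x) x 190 (y) x 50 mm high, walls and floor 5 mm thick, open-topped under its hinged lid. Origin: centre of its underside; z up; +x points to its hinged rim (the side away from the robot), y along the hinge
- hinge (a point): point on the lid's hinge line, in the middle of the keeper's far rim: 90 mm along the keeper's +x from its origin, 50 mm up. The hinge line runs along the keeper's y
- lid (a joint): angle of the charcoal hinged lid: 0 = closed flat on the keeper, grows as it opens, about 1.57 = upright; starts near upright. The hinge is stiff: the lid stays where it is left, and about 3 N at its free edge moves it down. The lid is a plate 180 mm from hinge to free edge, 190 mm along the hinge, 8 mm thick; closed, its underside is 50 mm and its top 58 mm above the cabinet top
- pad (a point): centre of the thin grey rubber pad (66 x 94 mm, its long side along the hinge) in the middle of the lid's outer face, 90 mm from the hinge line. Fixed to the lid: when the lid is closed its z points up and its x and y are the keeper's; when the lid is up the pad faces away from the robot
- tab (a point): middle of the finger tab on the lid's free edge, 192 mm from the hinge line. The tab is 60 mm wide (along the hinge), 7 mm thick and sticks out 19 mm beyond the lid's 180 mm; when the lid is up the tab is at the top
- remote_center (a point): centre of the silver remote control, a slab 45 (x) x 130 (y, its length) x 20 mm high with black buttons on top, 10 mm above its underside; about 0.12 kg
- stylus_center (a point): centre of the blue pen-shaped stylus, 14 mm thick and 130 mm long (along its y), lying on the cabinet top in front of the keeper, its centre 7 mm up; it does not roll (flat-sided); about 30 g
- case1_center (a point): centre of a closed white plastic coin case, 52 (x) x 80 (y) x 30 mm high, lid latched shut, a small press-button on one long side; z up, half-way up (15 mm above its underside); about 90 g. There are three to five such cases, all alike; absent ones read None from the start
- case2_center (a point): centre of another white coin case, like case1; may be absent
- case3_center (a point): centre of another white coin case, like case1; may be absent
- case4_center (a point): centre of another white coin case, like case1; may be absent
- case5_center (a point): centre of another white coin case, like case1; may be absent
- dish: bystander: round glass dish, 110 mm across, 35 mm high, to the robot's right at the back. Origin: centre of its underside
- mug: bystander: white ceramic mug, 80 mm across, 90 mm high, to the robot's left at the back. Origin: centre of its underside
Mind the look-alikes: they are no part of the job. Leave any red or turquoise look-alike of the part that bears case3_center alone.

How it is judged:
On the way, in this order (a step that is already met when the one before it is completed fails the run):
1. the remote and the stylus both lie inside the keeper, the lid still open (x of remote_center in the frame of keeper between -0.085 and 0.085 m and y of remote_center in the frame of keeper between -0.09 and 0.09 m and z of remote_center in the frame of keeper between 0 and 0.045 m and x of stylus_center in the frame of keeper between -0.085 and 0.085 m and y of stylus_center in the frame of keeper between -0.09 and 0.09 m and z of stylus_center in the frame of keeper between 0 and 0.045 m and value of joint lid above 0.3 rad), for 0.2 s.
2. the lid has been lowered fully shut over them (x of remote_center in the frame of keeper between -0.085 and 0.085 m and y of remote_center in the frame of keeper between -0.09 and 0.09 m and z of remote_center in the frame of keeper between 0 and 0.045 m and x of stylus_center in the frame of keeper between -0.085 and 0.085 m and y of stylus_center in the frame of keeper between -0.09 and 0.09 m and z of stylus_center in the frame of keeper between 0 and 0.045 m and value of joint lid below 0.03 rad), for 0.3 s.
At the end, for the whole second after the job is handed in: Remote and stylus lie inside the keeper, the lid is shut (within 0.03 rad), and every coin case present stands upright (within 0.06 rad) in one column on the lid, its centre within 12 mm of the pad's centre seen from above, its long side within 0.14 rad (8 degrees) of the hinge's direction, at rest (all of step 2 and horizontal distance between each of case1_center, case2_center, case3_center, case4_center, case5_center and pad below 0.012 m and angle between the y axis of each of case1_center, case2_center, case3_center, case4_center, case5_center and the y axis of pad, either way round below 0.14 rad and angle between each of case1_center, case2_center, case3_center, case4_center, case5_center's own z axis and vertical below 0.06 rad and z of each of case1_center, case2_center, case3_center, case4_center, case5_center in the frame of pad above 0.01 m and linear speed of each of case1, case2, case3, case4, case5 below 0.02 m/s); the robot touches nothing.
It fails at once if the lid is slammed (closing faster than 2.5 rad/s) (velocity of joint lid below -2.5 rad/s).
It fails at once if the glass dish is moved more than 30 mm (distance of dish from where it was at the start of the episode above 0.03 m).
It fails at once if the mug is moved more than 30 mm (distance of mug from where it was at the start of the episode above 0.03 m).
Of case1, case2, case3, case4, case5 only 3 to 5 are there at a start; the rules pass over those that are not, and their reading is None.
At some moment in a run one of remote may be knocked a few centimetres aside while the robot is not near it.
Once in a run the grip may slacken for a moment while it holds something.
It also fails if it takes over 210 s, if anything falls off the work surface, if the arm or the gripper's body presses on something with over 40 N, if the wrist force passes 120 N, or if a joint passes its speed limit or range.

## Robot

A 7-joint arm with a two-finger parallel gripper is mounted at the origin on the work surface. World frame = base frame: x ahead of the robot, y to its left, z up, the work surface at z = 0. Lengths are in m, angles in rad, forces in N, time in s.
With the tool pointing down it reaches from about 0.425 to 0.825 m from the base axis. Payload 3.6 kg.
Tool frame: the origin (TCP) lies at the very end of the fingers, on their centre line; the grasp point (between the pads) lies 19 mm behind it; z points along the fingers, x is the direction in which the jaws open and shut, and the axes are right-handed (so a half turn about z gives the same grasp; the last joint's range is limited). The gripper opens to 85 mm and grips with 20 to 120 N. Pads are 22 mm wide; open, the fingers measure 114 mm over their backs; the gripper's body (76 mm by 85 mm) begins 54 mm behind the grasp point. The pads swing forward as they close: fully open they stand 13 mm farther back than shut.
Start: joints at [-1.21, 0.615, -0.013, 1.423, 0.008, 1.103, -0.04], TCP at [0.246, 0.602, 0.231] pointing down, gripper open.
Joint ranges: [-3.12, 3.12], [-0.3, 2.06], [-1.34, 1.32], [0.26, 2.42], [-1.36, 4.5], [0.01, 1.98], [-2.84, 2.84]. Speed limits (rad/s): [2.79, 2.79, 3.14, 3.14, 3.14, 3.14, 3.14].

## Interface

Orientations are given as a unit quaternion [w, x, y, z].
In Python, from bench import readout, cams, manip gives the robot as it stands.
- The arm moves only by the tool drive_tool, never from a script. Its argument "plan" is one flat list of numbers, 7 for each row, row after row: the opening in per cent of the stroke, from 0 (shut) to 100 (fully open), then the shift along the tool's x, y, z in mm, then the turn, a rotation vector about the tool's x, y, z in degrees. In form: [grip, tx, ty, tz, ax, ay, az, grip, tx, ty, tz, ax, ay, az, ...]. A call has 1 to 8 rows; each row is the pose to reach, as a shift and turn from the pose commanded when the call began, along the tool's axes at that moment; what a row does not reach only later rows make up. A row lasts 1/10 s, in which the tool goes at most 50 mm and 8.59 degrees, less where a joint would pass 70% of its speed; a pose out of reach is approached as far as the arm can. A call with a gripper value outside its range is refused whole. The fingers move at their own pace and stop on an object; "grip_force" is the grip in N (left out, the last holds). Time passes only in rows, so rows that repeat a pose let the fingers close. It gives the time, the measured TCP pose, the force and the opening at its end, in the units of the state.
- readout.observe(): the state, without advancing time (a new reading comes with each control period).
- cams.snapshot(name): name is "scene" or "top"; returns (picture, depth): 400x640x3 uint8, red, green, blue; 400x640 float32, m along the optical axis (not along the pixel's ray), 0 where there is no reading.
- cams.camera_info(name): a dict with "K" (3x3 intrinsics, pixels), "R" (3x3) and "t" (3): a world point X has camera coordinates R X + t. Camera axes: x right, y down, z forward; pixel columns grow to the right and rows downward; lengths in m; the calibration is good to about 2 mm. A picture is of the moment at which its call begins. camera_info takes no time and is no camera call.
- manip.sign_off(): hands the job in, once; it reports no verdict.
Trained networks look in the newest picture that a camera, given by its name, has taken for a name from the list of things; names that differ only in an ending like _2 or _b are one class to them, and where a whole thing is asked for, a point or a joint stands for the part that bears it (a point fixed in the world has none). Each returns a list of dicts, best first, with "p" (0 to 1); they miss things now and then, are a little off and sometimes report something else, mostly with a low value. They report only what shows in the picture. A call takes as long as a camera call. They do not tell look-alikes from the thing itself.
- cams.trace(camera, label): "pixels" (400x640 bool, what is visible of it) and "rect" ([centre column, centre row, width, height] in pixels, round what is visible of it).
- cams.place_of(camera, label): "point" ([row, column] in pixels: a listed point, or the origin of a listed thing).
The state is a dict: "clock": time; "q": joint angles; "dq": joint speeds; "joint_torque": joint torques, N m; "tool_pos": TCP position; "tcp_rot": TCP orientation; "wrist_force": force on the tool from outside, world axes, zero at the start; "ft_torque": the same for the moment, N m; "finger_gap": finger opening in m.
Only numpy, scipy, OpenCV 4.12 (cv2) and the standard library are available. Lean on these libraries where they do the work, as an engineer would, in place of code of your own. Each camera call takes 0.05 s, during which the arm holds its last target.

## Working session

There is one attempt and no reset: what is moved stays moved. The work goes in short steps, Python scripts to look and compute and a tool call to move; the robot and the scene stay as the last step left them, time stands still between calls to the robot, and variables do not carry over. Pictures are saved under pics/ and viewed, and the job is handed in when it is done.

Besides the shell and the picture viewer there is one more tool, called as name(argument=value, ...), one argument or row to a line, values as JSON. drive_tool: Moves the arm, as the interface text tells. Its arguments: {"type":"object","properties":{"plan":{"type":"array","items":{"type":"number"}},"grip_force":{"type":"number"}},"required":["plan"]}

```bash
mkdir -p pics; ls; python3 - <<'E'
from bench import readout, cams, manip
import cv2, numpy as np
s=readout.observe(); print(s)
for n in ("scene","top"):
    p,d=cams.snapshot(n); cv2.imwrite(f"pics/{n}0.png",p[:,:,::-1]); np.save(f"{n}_d.npy",d); np.save(f"{n}_p.npy",p)
    print(n,cams.camera_info(n))
E
```

```text
pics
{'clock': 0.0, 'q': array([-1.20949537,  0.61592691, -0.01263794,  1.42495934,  0.00808612,
        1.10334258, -0.04038312]), 'dq': array([-0.00079301, -0.00052498,  0.00069813,  0.0010309 ,  0.0015361 ,
       -0.00055685,  0.00037874]), 'joint_torque': array([-1.19698393e-05, -4.69216239e+01,  2.59229718e-01, -1.71029198e+01,
        1.00431597e-02,  9.68127366e-03,  5.78582462e-07]), 'tool_pos': array([0.24548365, 0.6010237 , 0.23011303]), 'tcp_rot': array([ 7.26429936e-04,  8.30079258e-01,  5.57643930e-01, -1.07002069e-03]), 'wrist_force': array([-0.4319782 ,  0.35537879, -0.19498455]), 'ft_torque': array([0.00559125, 0.05710081, 0.00326075]), 'finger_gap': 0.08558795800652014}
scene {'K': array([[491.32452455,   0.        , 320.22098257],
       [  0.        , 491.32452455, 202.85445777],
       [  0.        ,   0.        ,   1.        ]]), 'R': array([[-0.99994998, -0.00394622,  0.00918998],
       [-0.00967258,  0.61525764, -0.78826675],
       [-0.00254354, -0.78831622, -0.61526504]]), 't': array([0.61614417, 0.05396998, 1.41177414])}
top {'K': array([[515.84679947,   0.        , 327.09895827],
       [  0.        , 515.84679947, 192.79823133],
       [  0.        ,   0.        ,   1.        ]]), 'R': array([[ 1.21733563e-02, -9.99923007e-01,  2.40610092e-03],
       [-9.91847744e-01, -1.23802249e-02, -1.26825794e-01],
       [ 1.26845817e-01, -8.42590191e-04, -9.91922088e-01]]), 't': array([5.32951882e-04, 6.02563994e-01, 1.25267572e+00])}
```

View pics/scene0.png

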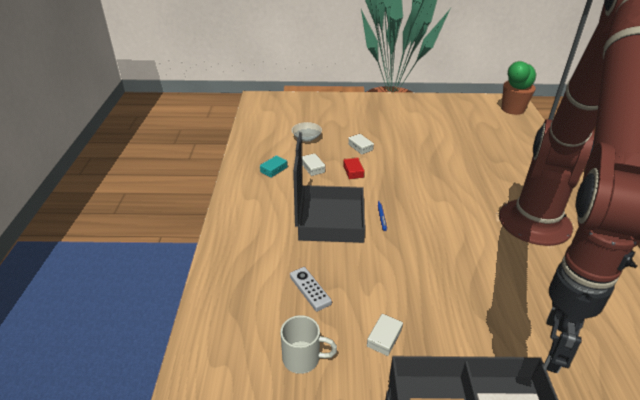

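View pics/top0.png

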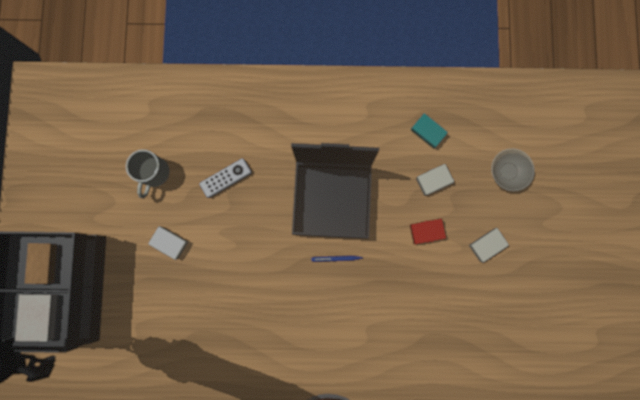

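```bash
cat > h.py <<'E'
from bench import readout, cams, manip
import cv2, numpy as np
from scipy.spatial.transform import Rotation as Ro
def info(n):
    i=cams.camera_info(n); return np.array(i["K"]),np.array(i["R"]),np.array(i["t"])
def world(n,rows,cols,d):
    K,R,t=info(n); z=d
    pc=np.stack([(cols-K[0,2])/K[0,0]*z,(rows-K[1,2])/K[1,1]*z,z],-1)
    return (pc-t)@R
def cloud(n,d):
    r,c=np.mgrid[0:400,0:640]; return world(n,r,c,d.astype(float))
def plane(n,row,col,z):
    K,R,t=info(n); v=R.T@np.array([(col-K[0,2])/K[0,0],(row-K[1,2])/K[1,1],1]); o=-R.T@t
    return o+v*(z-o[2])/v[2]
def proj(n,X):
    K,R,t=info(n); p=K@(R@np.asarray(X)+t); return p[1]/p[2],p[0]/p[2]
def snap(n,f=None):
    p,d=cams.snapshot(n)
    if f: cv2.imwrite("pics/"+f+".png",p[:,:,::-1])
    return p,d
def tool():
    s=readout.observe(); q=s["tcp_rot"]; R=Ro.from_quat([q[1],q[2],q[3],q[0]]).as_matrix()
    return s,np.array(s["tool_pos"]),R
def delta(target,yaw=None):
    """shift (mm, tool axes) and turn (deg, tool rotvec) to reach target pos with tool down & tool x at yaw (mod pi)"""
    s,p,R=tool()
    out=[R.T@(np.asarray(target)-p)*1000]
    if yaw is not None:
        best=None
        for y in (yaw,yaw+np.pi):
            x=np.array([np.cos(y),np.sin(y),0]); z=np.array([0,0,-1.]); T=np.stack([x,np.cross(z,x),z],1)
            rv=Ro.from_matrix(R.T@T).as_rotvec(degrees=True)
            out.append(rv)
    print("t",s["clock"].round(2) if hasattr(s["clock"],'round') else s["clock"],"tcp",p.round(4),"gap",round(s["finger_gap"],4),"q7",round(s["q"][6],2),"F",np.round(s["wrist_force"],1))
    for o in out: print(np.round(o,1))
def rect(n,mask,d,zmin,zmax):
    P=cloud(n,d)[mask&(d>0)]; k=(P[:,2]>zmin)&(P[:,2]<zmax); P=P[k]
    (c,wh,a)=cv2.minAreaRect((P[:,:2]*1000).astype(np.float32))
    a=np.deg2rad(a)
    if wh[0]<wh[1]: a+=np.pi/2; wh=wh[::-1]
    a=(a+np.pi/2)%np.pi-np.pi/2
    return np.array(c),np.array(wh),a,np.median(P[:,2]),len(P)
E
python3 - <<'E'
from h import *
p,d=snap("top"); snap("scene")
for l in ("keeper","hinge","pad","tab","remote_center","stylus_center","case1_center","dish","mug"):
    for n in ("top","scene"):
        for o in cams.place_of(n,l):
            if o["p"]>.15: print(l,n,np.round(o["point"],1),round(o["p"],2))
    for o in cams.trace("top",l):
        if o["p"]<.15: continue
        try:
            m=o["pixels"]; r=rect("top",m,d,0.004,.3); zz=cloud("top",d)[m&(d>0)][:,2]
            print("  trace",l,round(o["p"],2),np.round(o["rect"]),"c",r[0].round(1),"wh",r[1].round(1),"long-axis yaw",round(r[2],3),"z",np.percentile(zz,[5,50,95]).round(3),r[4])
        except Exception as e: print(l,e)
print(readout.observe()["clock"])
E
```

```text
keeper top [203.2 331.7] 0.89
keeper scene [159.5 315.6] 0.4
  trace keeper 0.9 [337. 191.  92.  95.] c [612.3  -4.8] wh [238.1 194.6] long-axis yaw -0.008 z [0.001 0.007 0.227] 5401
  trace keeper 0.24 [170. 246.  40.  35.] c [474.2 404.5] wh [80.8 54.7] long-axis yaw 1.034 z [0.011 0.029 0.034] 734
hinge top [163.1 330.3] 0.55
hinge top [243.8 165.3] 0.28
hinge scene [205.9 301.5] 0.74
  trace hinge 0.6 [336. 190.  90.  97.] c [589.5  -4.6] wh [189.8 188. ] long-axis yaw 1.534 z [0.001 0.007 0.226] 5320
pad top [153.8 337.3] 0.85
pad scene [178.5 295.5] 0.61
  trace pad 0.46 [433. 178.  34.  33.] c [ 643.6 -266.6] wh [80.5 54.8] long-axis yaw -1.118 z [0.02  0.03  0.034] 670
tab top [144.8 334.5] 0.79
tab scene [144.6 297.6] 0.67
tab scene [162.9 313.7] 0.23
  trace tab 0.95 [336. 155.  87.  28.] c [704.5  -8.8] wh [189.8  60.8] long-axis yaw 1.535 z [0.059 0.173 0.247] 1613
remote_center top [179.6 226.3] 0.76
remote_center scene [288.4 308.9] 0.68
  trace remote_center 0.55 [228. 179.  54.  39.] c [643.9 269.8] wh [134.5  50.1] long-axis yaw -1.033 z [0.003 0.019 0.024] 931
  tra
[... 449 characters left out ...]
nter scene [332.9 380.2] 0.6
case1_center scene [289.  309.9] 0.25
  trace case1_center 0.58 [170. 245.  39.  32.] c [474.3 404.7] wh [80.8 54.8] long-axis yaw 1.051 z [0.007 0.029 0.034] 736
dish top [176.7 508.3] 0.74
dish scene [137.6 305.2] 0.59
  trace dish 0.63 [515. 170.  50.  45.] c [ 669.4 -460.8] wh [108.7 106.7] long-axis yaw -0.819 z [0.002 0.017 0.036] 1343
  trace dish 0.16 [435. 179.  35.  32.] c [ 643.5 -266.5] wh [80.9 52.4] long-axis yaw -1.132 z [0.018 0.03  0.034] 675
mug top [172.1 152.1] 0.7
mug scene [358.1 302. ] 0.58
mug scene [146.8 358.1] 0.53
  trace mug 0.96 [147. 171.  48.  46.] c [646.4 450.3] wh [105.2  80.5] long-axis yaw 0.393 z [0.002 0.043 0.09 ] 1207
1.55
```

```bash
python3 - <<'E'
from h import *
p,d=snap("top","top1")
cv2.imwrite("pics/crop1.png",np.vstack([np.hstack([cv2.resize(p[r-40:r+40,max(0,c-50):max(0,c-50)+100,::-1],(380,300),interpolation=cv2.INTER_CUBIC) for r,c in q]) for q in [((180,435),(245,490)),((243,168),(290,50))]]))
W=cloud("top",d)
hsv=cv2.cvtColor(p,cv2.COLOR_RGB2HSV)
m=(hsv[...,1]<70)&(hsv[...,2]>100)&(W[...,2]>.008)&(W[...,2]<.12)
n,lab,st,ce=cv2.connectedComponentsWithStats(m.astype(np.uint8))
for i in range(1,n):
    if st[i,4]<60: continue
    r=rect("top",lab==i,d,0.005,.2); print(ce[i].round(),st[i,4],"c",r[0].round(1),"wh",r[1].round(1),"yaw",round(r[2],3),"z",round(r[3],4))
# stylus
m=(hsv[...,0]>100)&(hsv[...,0]<135)&(hsv[...,1]>80)&(W[...,2]>-.01)&(W[...,2]<.1)
n,lab,st,ce=cv2.connectedComponentsWithStats(cv2.dilate(m.astype(np.uint8),np.ones((3,3))))
for i in range(1,n):
    if st[i,4]<60: continue
    r=rect("top",(lab==i)&m,d,-.02,.2); print("blue",ce[i].round(),st[i,4],"c",r[0].round(1),"wh",r[1].round(1),"yaw",round(r[2],3),"z",round(r[3],4))
# keeper rim: z 0.045..0.055 
k=(abs(W[...,0]-.6)<.2)&(abs(W[...,1])<.16)&(W[...,2]>.044)&(W[...,2]<.056)
r=rect("top",k,d,.04,.06); print("rim",r)
k=(abs(W[...,0]-.6)<.2)&(abs(W[...,1])<.16)&(W[...,2]>.06)
Q=W[k]; 
for lo in np.arange(.06,.27,.03):
    s=Q[(Q[:,2]>=lo)&(Q[:,2]<lo+.03)]
    if len(s): print(lo,len(s),"x",np.percentile(s[:,0],[2,50,98]).round(4),"y",s[:,1].min().round(4),s[:,1].max().round(4))
k=(abs(W[...,0]-.6)<.08)&(abs(W[...,1]+.005)<.06)&(W[...,2]<.03); print("floor z",np.median(W[k][:,2]))
E
```

```text
[142. 168.] 217 c [649.8 452.6] wh [97.6 78.5] yaw 0.39 z 0.0881
[517. 167.] 853 c [ 674.6 -462.3] wh [108.  96.] yaw 1.116 z 0.0196
[224. 178.] 749 c [642. 270.] wh [129.   46.1] yaw -1.03 z 0.0195
[435. 179.] 660 c [ 644.2 -266.5] wh [80.7 53.3] yaw -1.123 z 0.0297
[167. 242.] 658 c [474.6 405.8] wh [80.2 52.6] yaw 1.055 z 0.0295
[489. 244.] 716 c [ 479.  -399.4] wh [80.2 55.1] yaw -1.009 z 0.0294
blue [344. 258.] 156 c [441.6 -37.9] wh [68.4  8. ] yaw -1.504 z 0.0136
rim (array([586.16333008,  -4.2129364 ]), array([190.23745728, 181.26072693]), np.float64(1.5313244178563417), np.float64(0.0497520200138556), 661)
0.06 179 x [0.6721 0.6755 0.6795] y -0.1022 0.0857
0.09 186 x [0.672  0.6756 0.6794] y -0.1019 0.0867
0.12 200 x [0.672  0.6756 0.679 ] y -0.1018 0.0864
0.15 222 x [0.6719 0.6752 0.6793] y -0.1023 0.087
0.18 237 x [0.6719 0.6754 0.679 ] y -0.1019 0.0871
0.21 412 x [0.672  0.6769 0.6855] y -0.1027 0.0873
0.24 117 x [0.6747 0.6781 0.6826] y -0.0371 0.0223
floor z 0.004858512006808231
```

View pics/crop1.png

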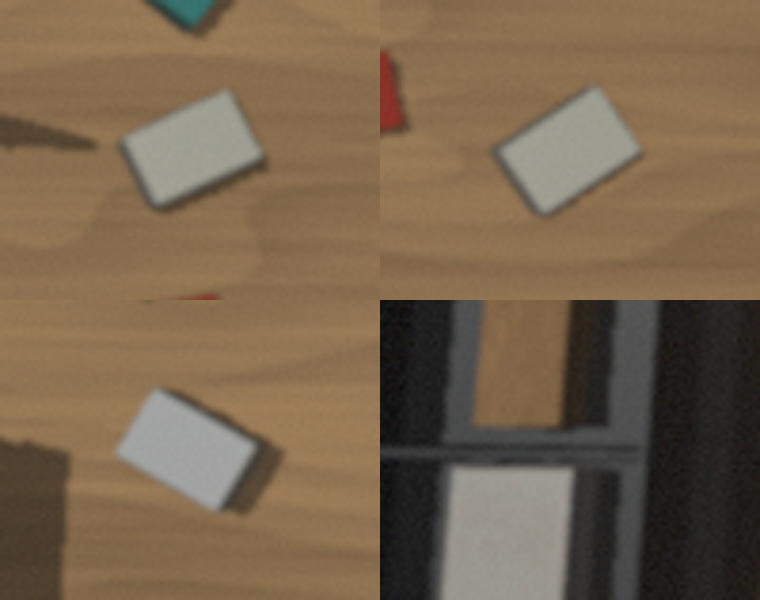

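```bash
python3 - <<'E'
from h import *
d=np.load("top_d.npy"); W=cloud("top",d)
for r,c in ((318,35),(300,35),(335,30),(262,40),(290,70),(250,100),(290,60),(300,120),(320,80)): print(r,c,d[r,c],W[r,c].round(3))
p=np.load("scene_p.npy"); d=np.load("scene_d.npy"); W=cloud("scene",d)
for r,c in ((397,505),(365,430),(385,430),(365,540)): print(r,c,W[r,c].round(3))
cv2.imwrite("pics/c2.png",np.hstack([cv2.resize(p[340:400,380:560,::-1],(720,240))]))
E
```

```text
318 35 1.1460621 [0.3   0.654 0.145]
300 35 1.1522012 [0.339 0.657 0.144]
335 30 1.1452869 [0.263 0.664 0.141]
262 40 1.1615084 [0.424 0.653 0.146]
290 70 1.1299428 [0.364 0.569 0.17 ]
250 100 1.2774255 [0.453 0.569 0.033]
290 60 1.139728 [0.363 0.596 0.16 ]
300 120 1.2914169 [0.33  0.523 0.003]
320 80 1.176123 [0.293 0.568 0.114]
397 505 [0.306 0.633 0.147]
365 430 [0.422 0.574 0.149]
385 430 [0.419 0.591 0.114]
365 540 [0.234 0.582 0.163]
```

View pics/c2.png

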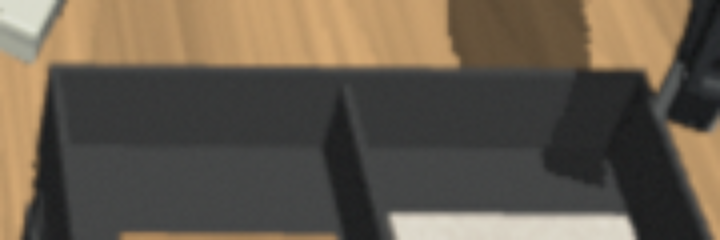

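```bash
python3 - <<'E'
from h import *
print("R",tool()[2].round(3))
delta([.6425,.270,.15],-1.03+np.pi/2)
E
```

```text
R [[ 0.378  0.926 -0.   ]
 [ 0.926 -0.378 -0.   ]
 [-0.     0.    -1.   ]]
t 1.6 tcp [0.2458 0.6017 0.2313] gap 0.0856 q7 -0.04 F [-0.1  0.3 -0.4]
[-157.   492.7   81.3]
[ 0.   0.  36.8]
[  -0.     0.  -143.2]
```

Candidates, top picture: the remote is only the silver slab at (226,179); the stylus is only the blue pen at (336,258). The white cases are at (435,180), (490,245) and (168,243), each 80x53 mm with its top at z≈0.03. The look-alikes are red (428,232) and turquoise (430,130). The white block in the tray at (35,318) has its top at z 0.145, so it is not a case. The crop confirms the three white cases. The remote goes first.

drive_tool(
  plan=[100,-157,493,10,0,0,37,100,-157,493,10,0,0,37,100,-157,493,10,0,0,37,100,-157,493,10,0,0,37,100,-157,493,10,0,0,37,100,-157,493,10,0,0,37,100,-157,493,10,0,0,37,100,-157,493,10,0,0,37],
)

```text
clock: 2.4
tool_pos: [0.554, 0.3441, 0.2238]
tcp_rot: [-0.0, 0.964, 0.266, 0.0]
wrist_force: [0.4, 1.7, -0.6]
finger_gap: 0.0854
```

drive_tool(
  plan=[100,0,0,0,0,0,0,100,0,0,0,0,0,0],
)

```text
clock: 2.6
tool_pos: [0.554, 0.3434, 0.2233]
tcp_rot: [0.0, 0.965, 0.263, -0.0]
wrist_force: [-1.1, 0.7, -0.6]
finger_gap: 0.0857
```

```bash
python3 - <<'E'
from h import *
p,d=snap("top","top2")
W=cloud("top",d); hsv=cv2.cvtColor(p,cv2.COLOR_RGB2HSV)
for o in cams.trace("top","remote_center")[:2]:
    r=rect("top",o["pixels"],d,.008,.03); print(o["p"],r)
print([ (o["p"],o["point"]) for o in cams.place_of("top","remote_center")])
delta([.6425,.270,.15],-1.03+np.pi/2)
E
```

```text
0.93 (array([641.53210449, 268.88046265]), array([130.87759399,  46.07509613]), np.float64(-1.0179040774967576), np.float64(0.019539298515775225), 916)
[(0.97, [180.1, 223.8])]
t 2.75 tcp [0.551  0.3475 0.2235] gap 0.0854 q7 0.04 F [-0.1 -0.2 -0.6]
[ 38.6 113.7  73.2]
[-0.1  0.  -0. ]
[  0.    0.2 180. ]
```

drive_tool(
  plan=[85,38,114,90,0,0,1,85,38,114,90,0,0,1,85,38,114,90,0,0,1,85,38,114,90,0,0,1,85,38,114,90,0,0,1,85,38,114,90,0,0,1],
)

```text
clock: 3.35
tool_pos: [0.6426, 0.2702, 0.1345]
tcp_rot: [-0.001, 0.966, 0.259, 0.001]
wrist_force: [0.1, 1.2, 1.1]
finger_gap: 0.0726
```

```bash
python3 - <<'E'
from h import *
delta([.642,.2695,.15],-1.025+np.pi/2)
p,d=snap("top","top3"); 
for o in cams.trace("top","remote_center")[:2]:
    r=rect("top",o["pixels"],d,.008,.03); print(o["p"],r)
delta([.642,.2695,.15],-1.025+np.pi/2)
E
```

```text
t 3.35 tcp [0.6426 0.2702 0.1345] gap 0.0726 q7 0.2 F [0.1 1.2 1.1]
[ -0.8   0.3 -15.6]
[-0.1 -0.1 -1.3]
[ -0.2   0.2 178.7]
0.72 (array([643.31463623, 263.25564575]), array([119.50186157,  46.35009766]), np.float64(-0.9773283881549055), np.float64(0.01938792590232937), 508)
0.49 (array([0., 0.]), array([0., 0.]), np.float64(0.0), np.float64(nan), 0)
t 3.45 tcp [0.6428 0.2701 0.1351] gap 0.0727 q7 0.2 F [-1.1 -0.5  0.7]
[ -0.9   0.1 -14.9]
[-0.1 -0.1 -1.3]
[-2.000e-01  1.000e-01  1.787e+02]
  return _methods._mean(a, axis=axis, dtype=dtype,
  ret = ret.dtype.type(ret / rcount)
```

drive_tool(
  plan=[85,-1,0,40,0,0,-1,85,-1,0,80,0,0,-1,85,-1,0,110,0,0,-1,85,-1,0,129,0,0,-1,85,-1,0,129,0,0,-1],
  grip_force=40,
)

```text
clock: 3.95
tool_pos: [0.6398, 0.2674, 0.0021]
tcp_rot: [-0.0, 0.964, 0.267, -0.003]
wrist_force: [-1.3, -0.2, 0.1]
finger_gap: 0.0728
```

drive_tool(
  plan=[30,0,0,0,0,0,0,30,0,0,0,0,0,0,30,0,0,0,0,0,0,30,0,0,0,0,0,0,30,0,0,0,0,0,0],
)

```text
clock: 4.45
tool_pos: [0.6444, 0.2674, 0.0073]
tcp_rot: [-0.001, 0.964, 0.266, 0.002]
wrist_force: [-1.4, 0.6, 6.6]
finger_gap: 0.0438
```

drive_tool(
  plan=[30,0,0,-20,0,0,0,30,0,0,-60,0,0,0,30,0,0,-100,0,0,0,30,0,0,-125,0,0,0,30,0,0,-125,0,0,0],
)

```text
clock: 4.95
tool_pos: [0.6458, 0.2672, 0.1351]
tcp_rot: [-0.001, 0.964, 0.265, 0.005]
wrist_force: [0.9, -0.0, -0.1]
finger_gap: 0.044
```

```bash
python3 - <<'E'
from h import *
c=np.array([.586,-.004]); y=-.037
t=c+.022*np.array([np.cos(y),np.sin(y)]); print(t)
delta([*t,.13],y)
E
```

```text
[ 0.60798494 -0.00481381]
t 4.95 tcp [0.6458 0.2672 0.1351] gap 0.044 q7 0.21 F [ 0.9 -0.  -0.1]
[-171.7  214.3    3.7]
[-0.1 -0.6 32.9]
[ 8.000e-01 -1.000e-01 -1.471e+02]
```

drive_tool(
  plan=[30,-30,25,-10,0,0,4,30,-60,55,-10,0,0,10,30,-90,85,-10,0,0,16,30,-120,115,-10,0,0,22,30,-150,145,-10,0,0,28,30,-180,172,-10,0,0,33,30,-204,195,-10,0,0,33,30,-204,195,-10,0,0,33],
)

```text
clock: 5.75
tool_pos: [0.5645, -0.0134, 0.1388]
tcp_rot: [0.003, 1.0, -0.025, -0.002]
wrist_force: [0.8, -0.9, -0.7]
finger_gap: 0.0441
```

```bash
python3 - <<'E'
from h import *
snap("top","top4"); snap("scene","scene4")
delta([.608,-.005,.02],-.037)
E
```

```text
t 5.85 tcp [ 0.5664 -0.0065  0.1387] gap 0.044 q7 0.15 F [-0.   0.7 -1.8]
[ 41.8  -3.2 118.6]
[-0.   0.1 -0.2]
[  0.2   0.  179.8]
```

View pics/scene4.png

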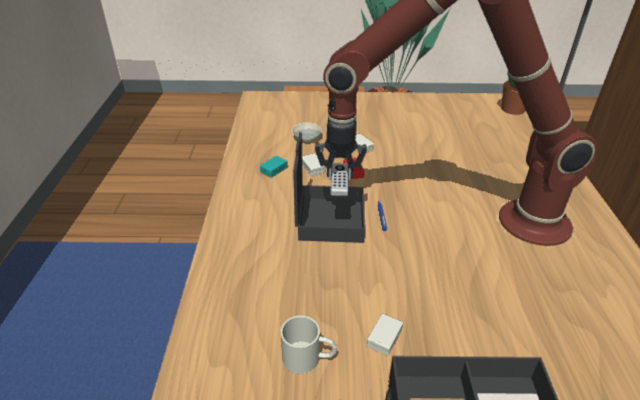

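drive_tool(
  plan=[30,20,-1,20,0,0,0,30,41,-1,40,0,0,0,30,41,-1,70,0,0,0,30,41,-1,100,0,0,0,30,41,-1,115,0,0,0,30,41,-1,124,0,0,0,30,41,-1,124,0,0,0],
)

```text
clock: 6.55
tool_pos: [0.6079, -0.0053, 0.0146]
tcp_rot: [-0.0, 1.0, -0.019, -0.001]
wrist_force: [-0.4, 0.0, -0.4]
finger_gap: 0.0439
```

drive_tool(
  plan=[62,0,0,0,0,0,0,62,0,0,0,0,0,0,62,0,0,0,0,0,0,62,0,0,0,0,0,0,62,0,0,-30,0,0,0,62,0,0,-75,0,0,0,62,0,0,-120,0,0,0,62,-40,0,-150,0,0,0],
)

```text
clock: 7.35
tool_pos: [0.5748, -0.0052, 0.1699]
tcp_rot: [0.001, 1.0, -0.019, 0.007]
wrist_force: [-0.9, 0.2, 0.1]
finger_gap: 0.0531
```

```bash
python3 - <<'E'
from h import *
snap("top","top5"); snap("scene","scene5")
delta([.441,-.015,.12],-.0)
E
```

```text
t 7.45 tcp [ 0.5673 -0.0054  0.1706] gap 0.053 q7 0.14 F [ 0.6 -0.5  0.2]
[-126.1   14.7   49.9]
[-0.  -0.3 -2.3]
[-5.000e-01  1.000e-01  1.777e+02]
```

View pics/scene5.png

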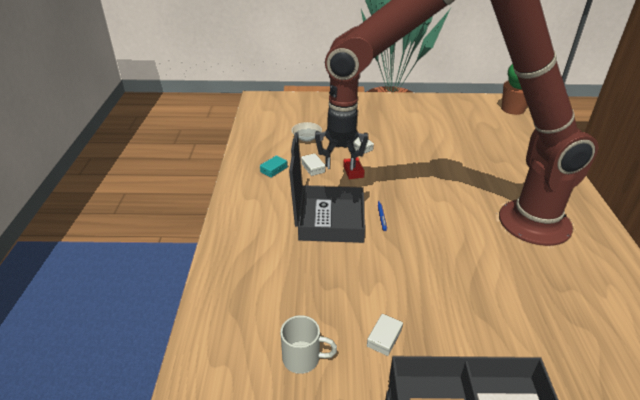

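```bash
python3 - <<'E'
from h import *
print(plane("top",257,336.2,.007),plane("scene",218.4,378.7,.007))
p=np.load("scene_p.npy"); d=np.load("scene_d.npy")
p,d=np.load("top_p.npy"),np.load("top_d.npy")
W=cloud("top",d)
m=(p[...,2].astype(int)>p[...,0].astype(int)+5); m[:245]=0; m[272:]=0; m[:,:300]=0; m[:,370:]=0
r,c=np.nonzero(m)
X=np.array([plane("top",a,b,.010) for a,b in zip(r,c)])[:,:2]*1000
print(len(X),cv2.minAreaRect(X.astype(np.float32)),X.mean(0), c.min(),c.max())
u=np.linalg.svd(X-X.mean(0))[2][0]; print(np.arctan2(u[1],u[0]))
delta([.441,-.0165,.10],.045)
E
```

```text
[ 0.44345689 -0.01702419  0.007     ] [0.44889981 0.00060317 0.007     ]
200 ((440.5285339355469, -16.491973876953125), (10.96823501586914, 121.02281951904297), 2.4178996086120605) [440.56827258 -14.44322365] 312 360
-1.5262734034525591
t 7.45 tcp [ 0.5673 -0.0054  0.1706] gap 0.053 q7 0.14 F [ 0.6 -0.5  0.2]
[-126.1   16.2   69.9]
[-0.  -0.3 -4.9]
[-5.000e-01  1.000e-01  1.751e+02]
```

drive_tool(
  plan=[50,-45,6,0,0,0,-3,50,-90,12,20,0,0,-5,50,-127,16,50,0,0,-5,50,-127,16,70,0,0,-5,50,-127,16,70,0,0,-5,50,-127,16,70,0,0,-5],
)

```text
clock: 8.05
tool_pos: [0.4426, -0.0159, 0.0959]
tcp_rot: [0.0, 1.0, 0.024, 0.001]
wrist_force: [0.6, -0.5, -0.0]
finger_gap: 0.0426
```

```bash
python3 - <<'E'
from h import *
delta([.441,-.0165,.004],.045)
p,d=snap("scene"); cv2.imwrite("pics/c6.png",cv2.resize(p[120:270,270:470,::-1],(800,600),interpolation=cv2.INTER_CUBIC))
delta([.441,-.0165,.004],.045)
E
```

```text
t 8.05 tcp [ 0.4426 -0.0159  0.0959] gap 0.0426 q7 0.29 F [ 0.6 -0.5 -0. ]
[-1.8  0.4 91.9]
[ 0.  -0.1  0.2]
[   0.2    0.  -179.8]
t 8.1 tcp [ 0.4431 -0.0159  0.0963] gap 0.0426 q7 0.29 F [-0.9 -0.3 -0.2]
[-2.5  0.4 92.3]
[ 0.  -0.2  0.2]
[   0.3    0.  -179.8]
```

View pics/c6.png

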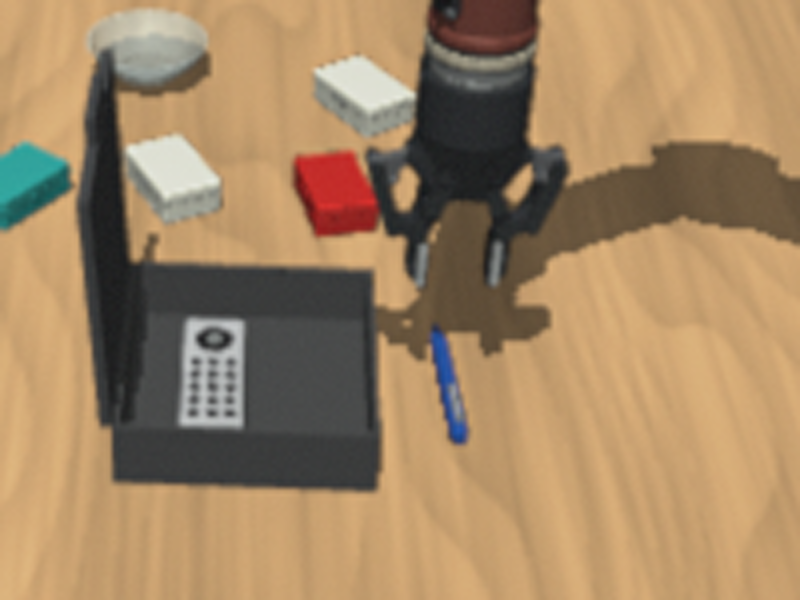

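```bash
python3 - <<'E'
from h import *
for y in (-.0165-.065,-.0165,-.0165+.065): print(proj("scene",[.441+(.0165+y)*-.0,y,.010]))
p=np.load("scene_p.npy").astype(int)
m=(p[...,2]>p[...,0]+25); m[:190]=0;m[240:]=0;m[:,365:][:,40:]=0;m[:,:366]=0
r,c=np.nonzero(m); print(r.min(),r.max(),c[r==r.min()],c[r==r.max()])
E
```

```text
(np.float64(200.0706556556174), np.float64(378.95581106778684))
(np.float64(213.83163340529944), np.float64(380.9900714580958))
(np.float64(228.62479652872918), np.float64(383.1769179407207))
202 230 [378 379] [384 385]
```

drive_tool(
  plan=[50,-1,-3,40,0,0,0,50,-1,-3,75,0,0,0,50,-1,-3,91,0,0,0,50,-1,-3,91,0,0,0,0,-1,-3,91,0,0,0,0,-1,-3,91,0,0,0,0,-1,-3,91,0,0,0,0,-1,-3,91,0,0,0],
  grip_force=30,
)

```text
clock: 8.9
tool_pos: [0.4412, -0.0129, 0.0059]
tcp_rot: [0.0, 1.0, 0.024, 0.002]
wrist_force: [-0.2, 0.0, 6.9]
finger_gap: 0.0129
```

drive_tool(
  plan=[0,0,0,0,0,0,0,0,0,0,0,0,0,0,0,0,0,-20,0,0,0,0,0,0,-60,0,0,0,0,0,0,-100,0,0,0,0,0,0,-100,0,0,0],
)

```text
clock: 9.5
tool_pos: [0.4428, -0.0129, 0.1091]
tcp_rot: [0.0, 1.0, 0.024, 0.005]
wrist_force: [1.2, -1.3, 0.7]
finger_gap: 0.0131
```

```bash
python3 - <<'E'
from h import *
p,d=snap("scene"); cv2.imwrite("pics/c7.png",cv2.resize(p[120:270,270:470,::-1],(800,600),interpolation=cv2.INTER_CUBIC))
y=-.037; c=np.array([.586,-.004])-.045*np.array([np.cos(y),np.sin(y)])
delta([*c,.013],y)
E
```

```text
t 9.55 tcp [ 0.4414 -0.0127  0.1071] gap 0.0129 q7 0.3 F [ 0.9  0.  -0.4]
[99.5 -5.4 94.8]
[-0.  -0.4  4.9]
[   0.6   -0.  -175.1]
```

View pics/c7.png

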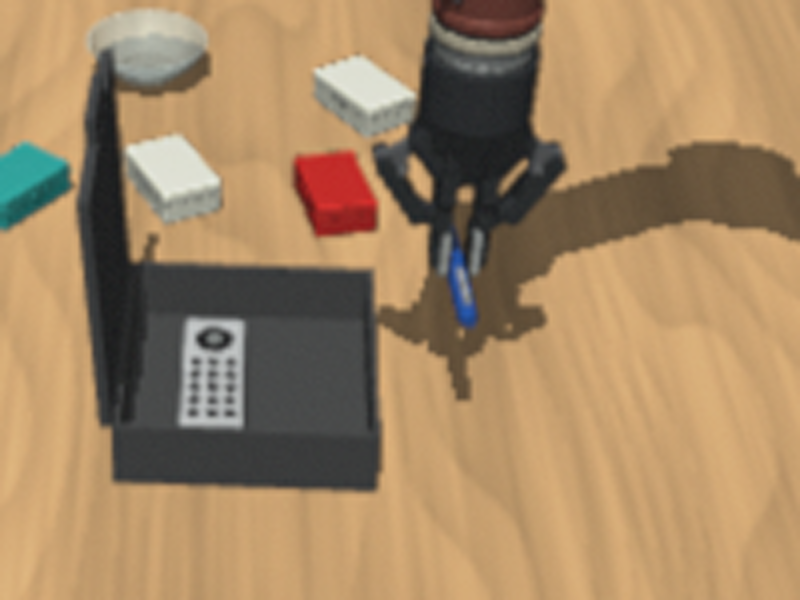

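drive_tool(
  plan=[0,33,-2,0,0,0,2,0,66,-4,0,0,0,5,0,99,-5,0,0,0,5,0,99,-5,30,0,0,5,0,99,-5,60,0,0,5,0,99,-5,85,0,0,5,0,99,-5,94,0,0,5,0,99,-5,94,0,0,5],
)

```text
clock: 10.35
tool_pos: [0.5368, -0.003, 0.0096]
tcp_rot: [-0.0, 1.0, -0.02, -0.002]
wrist_force: [-1.1, -0.0, -0.5]
finger_gap: 0.0134
```

drive_tool(
  plan=[32,0,0,0,0,0,0,32,0,0,0,0,0,0,32,0,0,0,0,0,0,32,0,0,-30,0,0,0,32,0,0,-80,0,0,0,20,-40,0,-130,0,0,0,0,-90,0,-180,0,0,0,0,-90,0,-230,0,0,0],
)

```text
clock: 11.15
tool_pos: [0.4524, 0.0003, 0.2133]
tcp_rot: [-0.0, 1.0, -0.02, -0.004]
wrist_force: [0.8, 1.2, 0.1]
finger_gap: 0.0003
```

```bash
python3 - <<'E'
from h import *
snap("top","top8"); p,d=snap("scene"); cv2.imwrite("pics/c8.png",cv2.resize(p[120:270,270:470,::-1],(800,600),interpolation=cv2.INTER_CUBIC))
delta([.47,-.005,.25],-.037)
E
```

```text
t 11.25 tcp [ 4.582e-01 -2.000e-04  2.187e-01] gap -0.0003 q7 0.11 F [1.1 0.2 0.4]
[ 12.3   4.2 -31.2]
[-0.1 -0.6 -0.1]
[ -0.9   0.2 179.9]
```

View pics/c8.png

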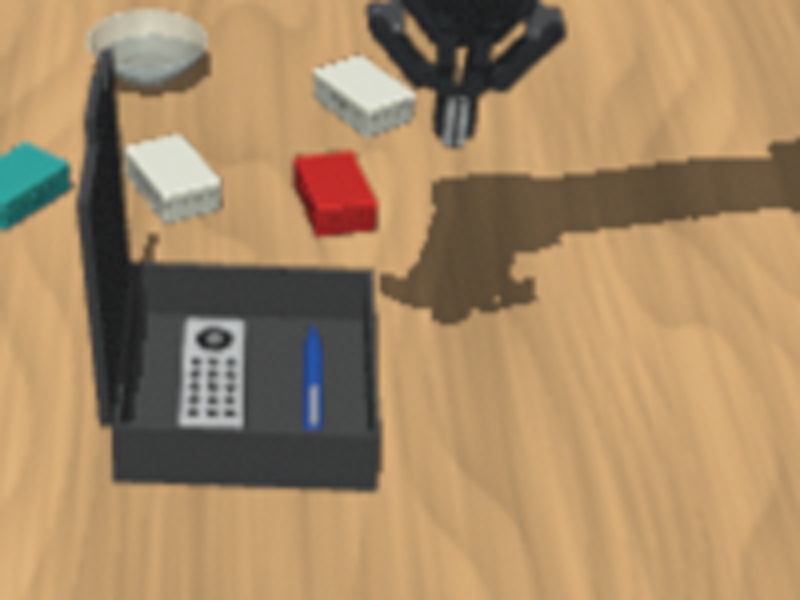

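drive_tool(
  plan=[0,12,4,-50,0,0,8,0,12,4,-95,0,0,16,0,12,4,-95,0,0,24,0,12,4,-95,0,0,32,0,12,4,-95,0,0,40,0,12,4,-95,0,0,48,0,12,4,-95,0,0,56,0,12,4,-95,0,0,60],
)

```text
clock: 12.05
tool_pos: [0.4688, -0.0042, 0.3078]
tcp_rot: [0.0, 0.855, -0.518, -0.0]
wrist_force: [-0.9, -0.1, -0.2]
finger_gap: -0.0
```

drive_tool(
  plan=[0,0,0,0,0,0,8,0,0,0,0,0,0,16,0,0,0,0,0,0,24,0,0,0,0,0,0,30,0,0,0,0,0,0,30],
)

```text
clock: 12.55
tool_pos: [0.4688, -0.0041, 0.3078]
tcp_rot: [-0.0, -0.693, 0.721, 0.0]
wrist_force: [0.2, 0.5, 0.6]
finger_gap: -0.0001
```

```bash
python3 - <<'E'
from h import *
p,d=snap("top","top9")
W=cloud("top",d)
k=(W[...,0]>.5)&(W[...,0]<.67)&(abs(W[...,1]+.005)<.088)&(W[...,2]>.008)&(W[...,2]<.045)
n,lab,st,ce=cv2.connectedComponentsWithStats(k.astype(np.uint8))
for i in range(1,n):
    if st[i,4]<60: continue
    r=rect("top",lab==i,d,0.005,.2); print(ce[i].round(),st[i,4],"c",r[0].round(1),"wh",r[1].round(1),"yaw",round(r[2],3),"z",round(r[3],4))
k=(W[...,0]>.64)&(W[...,0]<.72)&(abs(W[...,1]+.005)<.03)&(W[...,2]>.06)&(W[...,2]<.3)
Q=W[k]; 
for lo in np.arange(.06,.27,.03):
    s=Q[(Q[:,2]>=lo)&(Q[:,2]<lo+.03)]
    if len(s): print(lo.round(2),len(s),"x",np.percentile(s[:,0],[2,50,98]).round(4),s[:,2].max())
delta([.735,-.010,.31],-.037+np.pi/2)
E
```

```text
[356. 168.] 63 c [666.4 -64.1] wh [55.1  6.2] yaw 1.561 z 0.0219
[331. 191.] 928 c [611.1  -2. ] wh [133.3  51.9] yaw -1.556 z 0.0246
0.06 69 x [0.6757 0.6772 0.6792] 0.08863332082629333
0.09 79 x [0.6767 0.6788 0.6809] 0.11984706764561956
0.12 83 x [0.6786 0.6805 0.6821] 0.14947191200497403
0.15 86 x [0.6803 0.6824 0.6838] 0.17998557134208515
0.18 99 x [0.6818 0.6838 0.6864] 0.20986082513486035
0.21 114 x [0.6836 0.6858 0.6921] 0.23924478274585156
0.24 120 x [0.6857 0.6892 0.6944] 0.2522079756802797
t 12.6 tcp [ 0.4688 -0.0041  0.3079] gap 0.0001 q7 -1.35 F [-0.2 -0.9  0.2]
[  -3.8 -266.2   -2.4]
[ 0.0e+00  1.0e-01 -1.8e+02]
[ 0. -0.  0.]
```

drive_tool(
  plan=[0,-4,-45,-4,0,0,0,0,-4,-90,-4,0,0,0,0,-4,-135,-4,0,0,0,0,-4,-180,-4,0,0,0,0,-4,-225,-4,0,0,0,0,-4,-268,-4,0,0,0,0,-4,-268,-4,0,0,0,0,-4,-268,-4,0,0,0],
)

```text
clock: 13.4
tool_pos: [0.737, -0.0113, 0.3099]
tcp_rot: [-0.001, -0.694, 0.72, 0.001]
wrist_force: [-0.9, -1.3, 0.5]
finger_gap: -0.0001
```

```bash
python3 - <<'E'
from h import *
p,d=snap("scene","scene10")
delta([.735,-.010,.215],-.037+np.pi/2)
E
```

```text
t 13.45 tcp [ 0.7364 -0.0113  0.3115] gap 0.0002 q7 -1.34 F [ 0.2 -0.4  0.7]
[-1.2  1.3 96.5]
[ -0.   -0.2 179.9]
[ 0.1 -0.  -0.1]
```

View pics/scene10.png

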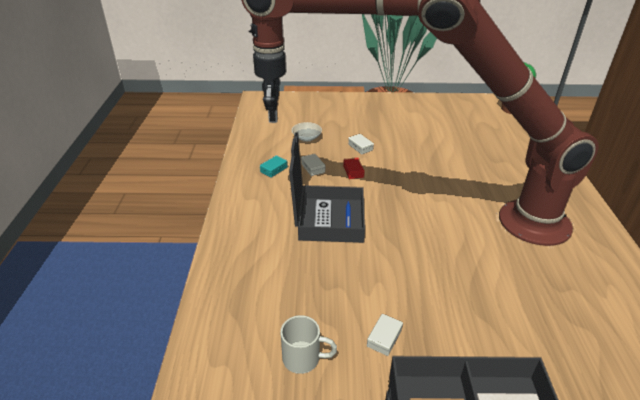

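drive_tool(
  plan=[0,0,0,32,0,0,0,0,0,0,64,0,0,0,0,0,0,96,0,0,0,0,0,0,96,0,0,0],
)

```text
clock: 13.85
tool_pos: [0.7331, -0.0091, 0.2124]
tcp_rot: [-0.002, -0.693, 0.721, 0.004]
wrist_force: [0.6, 0.2, -0.9]
finger_gap: 0.0001
```

```bash
python3 - <<'E'
from h import *
delta([.735,-.010,.215],-.037+np.pi/2)
s,p0,R=tool(); r=165
for th in range(96,-1,-4):
    t=np.deg2rad(th); x=676-r*np.cos(t)+8*np.sin(t)+11; z=50+r*np.sin(t)+8*np.cos(t)
    print(th,(R.T@(np.array([x,-6-(x-586)*.037,z])-p0*1000)).round(0))
E
```

```text
t 13.85 tcp [ 0.7331 -0.0091  0.2124] gap 0.0001 q7 -1.29 F [ 0.6  0.2 -0.9]
[ 0.8 -1.9 -2.7]
[  0.2  -0.9 179.9]
[ 0.6  0.2 -0.1]
96 [ 2. 21. -1.]
92 [ 2. 32. -2.]
88 [ 2. 44. -2.]
84 [ 2. 55. -2.]
80 [ 2. 67. -1.]
76 [ 2. 78.  1.]
72 [ 3. 89.  4.]
68 [  3. 100.   7.]
64 [  3. 111.  12.]
60 [  3. 122.  17.]
56 [  3. 132.  22.]
52 [  3. 141.  29.]
48 [  3. 150.  36.]
44 [  3. 159.  44.]
40 [  3. 167.  52.]
36 [  3. 174.  61.]
32 [  3. 181.  70.]
28 [  3. 187.  80.]
24 [  3. 193.  90.]
20 [  3. 198. 100.]
16 [  3. 201. 111.]
12 [  3. 205. 122.]
8 [  3. 207. 133.]
4 [  3. 209. 145.]
0 [  3. 210. 156.]
```

drive_tool(
  plan=[0,2,23,0,0,0,0,0,2,34,0,0,0,0,0,2,46,0,0,0,0,0,2,57,0,0,0,0,0,2,69,1,0,0,0,0,2,80,3,0,0,0,0,3,91,6,0,0,0,0,3,102,9,0,0,0],
)

```text
clock: 14.65
tool_pos: [0.6365, -0.0099, 0.2118]
tcp_rot: [0.003, -0.694, 0.72, -0.003]
wrist_force: [1.5, -0.1, 2.1]
finger_gap: 0.0002
```

```bash
cat > lid.py <<'E'
from h import *
import sys
p,d=snap("scene"); W=cloud("scene",d)
cv2.imwrite("pics/"+sys.argv[1]+".png",cv2.resize(p[90:270,250:490,::-1],(800,600),interpolation=cv2.INTER_CUBIC))
s,p0,R=tool(); r=165
print(s["clock"],p0.round(4),np.round(s["wrist_force"],1))
for th in range(int(sys.argv[2]),-1,-4):
    t=np.deg2rad(th); x=676-r*np.cos(t)+8*np.sin(t)+11; z=50+r*np.sin(t)+8*np.cos(t)
    print(th,(R.T@(np.array([x,-6-(x-586)*.037,z])-p0*1000)).round(0))
E
python3 lid.py lid1 72
```

```text
14.7 [ 0.6342 -0.0098  0.2111] [-0.9 -0.5  0.8]
72 [-2. -9.  2.]
68 [-2.  2.  5.]
64 [-2. 13.  9.]
60 [-2. 23. 14.]
56 [-2. 33. 20.]
52 [-2. 43. 26.]
48 [-2. 52. 33.]
44 [-2. 61. 40.]
40 [-2. 69. 49.]
36 [-2. 76. 57.]
32 [-2. 83. 66.]
28 [-2. 90. 76.]
24 [-2. 95. 86.]
20 [ -2. 100.  97.]
16 [ -2. 104. 107.]
12 [ -2. 108. 118.]
8 [ -2. 110. 130.]
4 [ -2. 112. 141.]
0 [ -2. 113. 153.]
```

View pics/lid1.png

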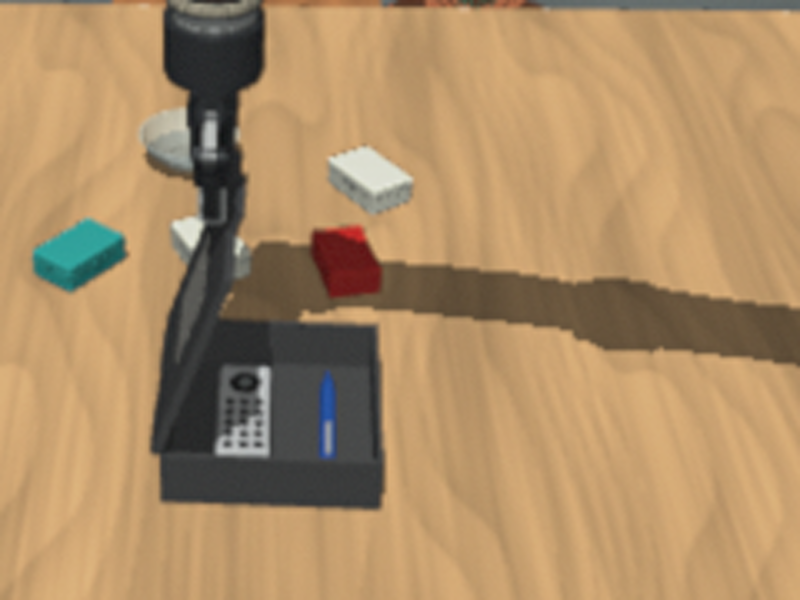

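Works: the fingertip is on the lid's outer face (crop 215,220) and the lid is at about 70°. I'll continue along the arc.

drive_tool(
  plan=[0,-1,11,8,0,0,0,0,-2,21,13,0,0,0,0,-2,31,19,0,0,0,0,-2,41,25,0,0,0,0,-2,50,32,0,0,0,0,-2,59,40,0,0,0,0,-2,67,48,0,0,0,0,-2,74,57,0,0,0],
)

```text
clock: 15.5
tool_pos: [0.5621, -0.0052, 0.1526]
tcp_rot: [0.002, -0.693, 0.721, -0.001]
wrist_force: [0.4, -0.5, 2.9]
finger_gap: -0.0
```

```bash
python3 lid.py lid2 40
```

```text
15.55 [ 0.5597 -0.0049  0.1506] [-0.5 -1.5 -0.4]
40 [  0.  -6. -12.]
36 [ 0.  2. -3.]
32 [0. 8. 6.]
28 [ 0. 15. 16.]
24 [ 0. 20. 26.]
20 [ 0. 25. 37.]
16 [ 0. 29. 47.]
12 [ 0. 32. 58.]
8 [ 0. 35. 70.]
4 [ 0. 37. 81.]
0 [ 0. 38. 93.]
```

View pics/lid2.png

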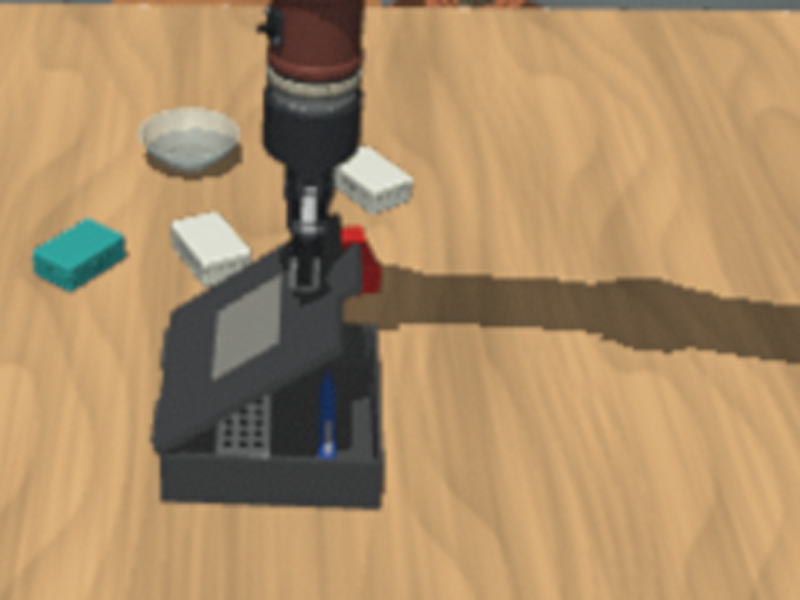

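drive_tool(
  plan=[0,0,7,6,0,0,0,0,0,14,16,0,0,0,0,0,19,26,0,0,0,0,0,24,36,0,0,0,0,0,28,46,0,0,0,0,0,31,57,0,0,0,0,0,34,68,0,0,0,0,0,36,78,0,0,0],
)

```text
clock: 16.35
tool_pos: [0.5249, -0.0035, 0.0711]
tcp_rot: [-0.0, -0.693, 0.721, -0.0]
wrist_force: [1.2, -0.0, 1.4]
finger_gap: 0.0001
```

drive_tool(
  plan=[0,0,0,5,0,0,0,0,0,1,9,0,0,0,0,0,1,12,0,0,0,0,0,1,14,0,0,0,0,0,1,16,0,0,0],
)

```text
clock: 16.85
tool_pos: [0.5237, -0.0034, 0.0578]
tcp_rot: [0.0, -0.693, 0.721, 0.001]
wrist_force: [-6.1, 2.2, 27.5]
finger_gap: 0.0001
```

```bash
python3 lid.py lid3 4
```

```text
16.9 [ 0.5237 -0.0034  0.058 ] [-3.5  0.9 13.4]
4 [  0.   1. -12.]
0 [ 0.  2. -0.]
```

View pics/lid3.png

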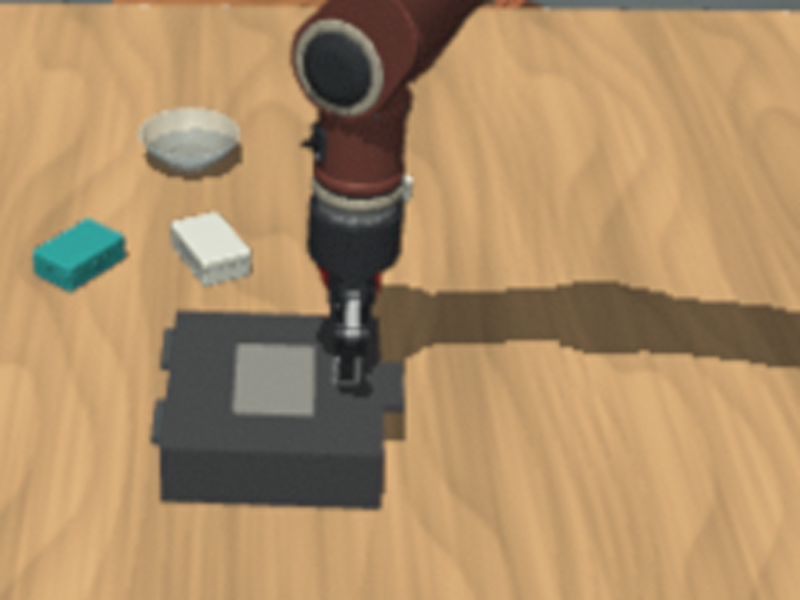

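drive_tool(
  plan=[30,0,0,-20,0,0,0,50,0,0,-60,0,0,0,60,0,0,-110,0,0,-8,75,0,0,-130,0,0,-16,85,40,0,-130,0,0,-24,100,80,0,-130,0,0,-32,100,120,0,-130,0,0,-40,100,120,0,-130,0,0,-40],
)

```text
clock: 17.7
tool_pos: [0.5183, -0.1322, 0.1875]
tcp_rot: [0.002, 0.896, -0.445, 0.002]
wrist_force: [-0.1, -0.3, -0.0]
finger_gap: 0.0858
```

```bash
cat > look.py <<'E'
from h import *
import sys
p,d=snap("top",sys.argv[1]); W=cloud("top",d); hsv=cv2.cvtColor(p,cv2.COLOR_RGB2HSV)
m=(hsv[...,1]<70)&(hsv[...,2]>100)&(W[...,2]>.008)&(W[...,2]<.26)
n,lab,st,ce=cv2.connectedComponentsWithStats(m.astype(np.uint8))
for i in range(1,n):
    if st[i,4]<150: continue
    r=rect("top",lab==i,d,0.012,.26); print(ce[i].round(),st[i,4],"c",r[0].round(1),"wh",r[1].round(1),"yaw",round(r[2],3),"z",round(r[3],4))
E
python3 look.py top11; python3 - <<'E'
from h import *
p,d=cams.snapshot("top"); W=cloud("top",d)
k=(abs(W[...,0]-.58)<.13)&(abs(W[...,1])<.12)&(W[...,2]>.045)&(W[...,2]<.07)
print("lid z",np.percentile(W[k][:,2],[5,50,95]))
r=rect("top",k,d,.05,.066); print("lid",r)
for lo in (.5,.53,.56,.6,.63,.66):
    kk=k&(abs(W[...,0]-lo)<.01); print(lo,np.median(W[kk][:,2]).round(4))
g=cv2.cvtColor(p,cv2.COLOR_RGB2GRAY); print("gray lid",np.percentile(g[k],[10,50,90,98]))
m=k&(g>85)
n,lab,st,ce=cv2.connectedComponentsWithStats(m.astype(np.uint8)); i=1+st[1:,4].argmax()
print(ce[i],st[i]); r=rect("top",lab==i,d,.05,.07); print("pad",r)
P=W[lab==i]; print(P.mean(0))
print([(o["p"],plane("top",*o["point"],.058)) for o in cams.place_of("top","pad")])
cv2.imwrite("pics/c11.png",cv2.resize(p[130:260,250:410,::-1],(739,600),interpolation=cv2.INTER_CUBIC))
delta([.644,-.2665,.12],.448)
E
```

```text
[142. 169.] 245 c [646.  451.1] wh [105.   77.6] yaw 0.368 z 0.088
[514. 169.] 1058 c [ 668.7 -460.4] wh [107.8 106.3] yaw 1.566 z 0.0226
[436. 178.] 636 c [ 644.4 -266.6] wh [80.4 53.6] yaw -1.103 z 0.0298
[331. 199.] 1021 c [585.   -2.9] wh [94.9 66.5] yaw 1.522 z 0.0581
[167. 242.] 671 c [474.7 405.5] wh [80.6 53.1] yaw 1.067 z 0.0294
[494. 241.] 469 c [ 484.  -407.3] wh [62.7 55.1] yaw -1.011 z 0.0295
[ 32. 318.] 1553 c [298.6 669.4] wh [107.6  97. ] yaw 0.006 z 0.1444
lid z [0.05318117 0.05777009 0.06193218]
lid (array([580.38928223,  -4.17362213]), array([207.25354004, 190.49360657]), np.float64(-0.04168978949437285), np.float64(0.05778989934014521), 5832)
0.5 0.0577
0.53 0.0578
0.56 0.0582
0.6 0.0581
0.63 0.0578
0.66 0.0577
gray lid [ 68.  74. 119. 122.]
[331.43755697 198.94257065] [ 311  184   41   30 1097]
pad (array([584.97137451,  -2.70249557]), array([97.54851532, 69.50526428]), np.float64(1.5295635357435815), np.float64(0.05834432346534811), 1094)
[ 0.58490236 -0.00287994  0.05826148]
[(0.65, array([ 0.58549544, -0.00303053,  0.058     ]))]
t 17.85 tcp [ 0.5195 -0.1229  0.1862] gap 0.0855 q7 -0.4 F [-0.3  0.8 -1.1]
[189.8 -10.5  66. ]
[ -0.1   0.  -77.9]
[0.000e+00 1.000e-01 1.021e+02]
```

View pics/c11.png

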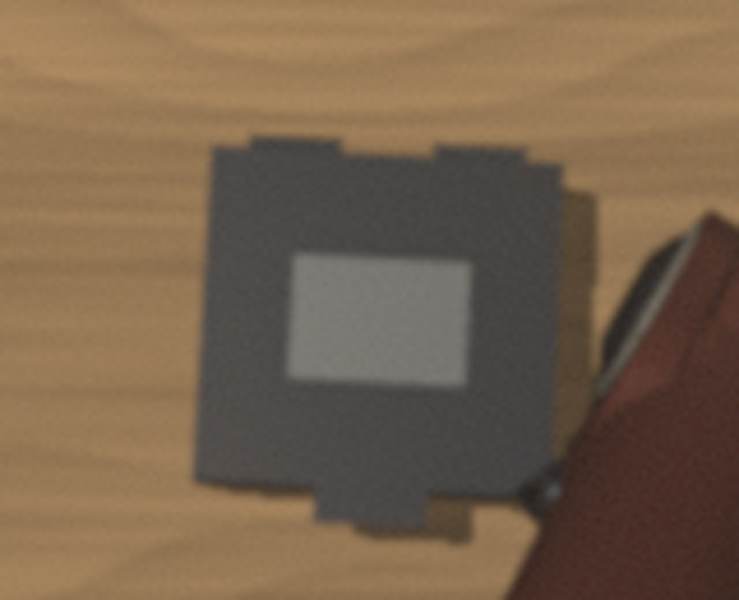

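drive_tool(
  plan=[100,25,-2,0,0,0,-8,100,50,-4,0,0,0,-16,100,80,-6,0,0,0,-24,100,110,-8,0,0,0,-32,100,140,-9,0,0,0,-40,100,170,-10,20,0,0,-48,100,190,-10,40,0,0,-56,100,190,-10,60,0,0,-64],
)

```text
clock: 18.65
tool_pos: [0.6454, -0.2682, 0.1247]
tcp_rot: [0.001, 0.994, 0.105, 0.0]
wrist_force: [-0.9, -0.7, -0.3]
finger_gap: 0.0858
```

drive_tool(
  plan=[100,0,0,0,0,0,-7,100,0,0,0,0,0,-14,100,0,0,0,0,0,-14,100,0,0,0,0,0,-14],
)

```text
clock: 19.05
tool_pos: [0.6444, -0.2655, 0.126]
tcp_rot: [-0.0, 0.975, 0.223, 0.0]
wrist_force: [0.5, -0.7, -0.8]
finger_gap: 0.085
```

```bash
python3 - <<'E'
from h import *
p,d=snap("scene"); cv2.imwrite("pics/c12.png",cv2.resize(p[90:240,250:450,::-1],(800,600),interpolation=cv2.INTER_CUBIC))
delta([.644,-.2665,.005],.455)
E
```

```text
t 19.1 tcp [ 0.6443 -0.2659  0.1262] gap 0.0855 q7 0.86 F [-0.9  0.2 -0.1]
[ -0.6   0.4 121.2]
[-0.  -0.  -0.3]
[ -0.    0.  179.7]
```

View pics/c12.png

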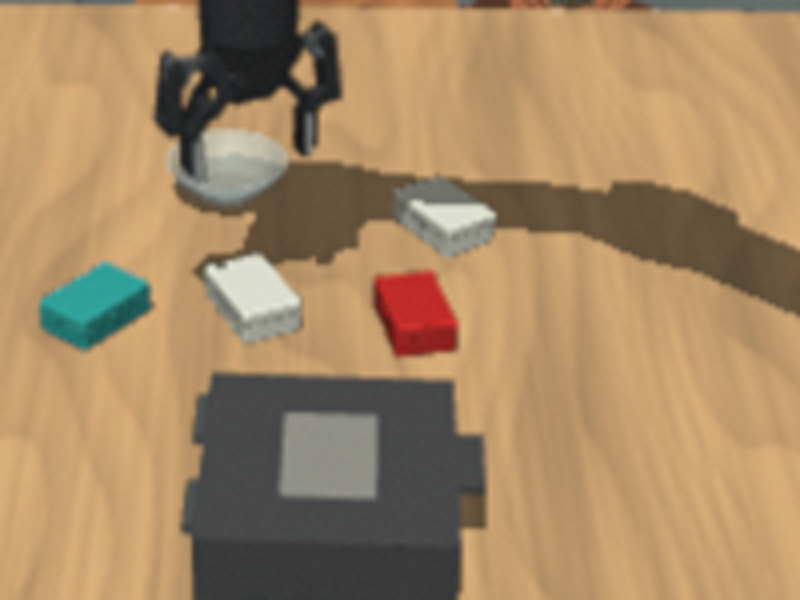

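drive_tool(
  plan=[100,0,0,40,0,0,0,100,0,0,80,0,0,0,100,0,0,110,0,0,0,100,0,0,120,0,0,0,100,0,0,120,0,0,0,40,0,0,120,0,0,0,40,0,0,120,0,0,0,40,0,0,120,0,0,0],
  grip_force=40,
)

```text
clock: 19.9
tool_pos: [0.6454, -0.2682, 0.0089]
tcp_rot: [0.001, 0.975, 0.223, 0.002]
wrist_force: [-0.1, 0.3, -0.5]
finger_gap: 0.0512
```

drive_tool(
  plan=[40,0,0,0,0,0,0,40,0,0,0,0,0,0,40,0,0,-20,0,0,0,40,0,0,-60,0,0,0,40,0,0,-100,0,0,0,40,0,0,-130,0,0,0,40,0,0,-150,0,0,0,40,0,0,-150,0,0,0],
)

```text
clock: 20.7
tool_pos: [0.6458, -0.2684, 0.1606]
tcp_rot: [0.002, 0.975, 0.223, 0.003]
wrist_force: [-0.0, 0.4, -0.3]
finger_gap: 0.0509
```

```bash
python3 - <<'E'
from h import *
delta([.585,-.0028,.13],-.04)
E
```

```text
t 20.7 tcp [ 0.6458 -0.2684  0.1606] gap 0.0509 q7 0.86 F [-0.   0.4 -0.3]
[  60.5 -265.8   29.3]
[ 0.3 -0.4 28.1]
[   0.5    0.4 -151.9]
```

drive_tool(
  plan=[40,9,-38,0,0,0,4,40,18,-76,0,0,0,9,40,27,-114,0,0,0,14,40,36,-152,5,0,0,19,40,45,-190,15,0,0,24,40,53,-228,25,0,0,28,40,60,-266,30,0,0,28,40,60,-266,30,0,0,28],
)

```text
clock: 21.5
tool_pos: [0.5785, 0.0075, 0.1233]
tcp_rot: [-0.003, 1.0, -0.014, -0.004]
wrist_force: [-0.3, 1.4, -0.6]
finger_gap: 0.0515
```

```bash
python3 - <<'E'
from h import *
p,d=snap("scene"); cv2.imwrite("pics/c13.png",cv2.resize(p[90:240,250:450,::-1],(800,600),interpolation=cv2.INTER_CUBIC))
delta([.585,-.0028,.068],-.04)
delta([.585,-.0028,.068],-.04)
E
python3 look.py top13
```

```text
t 21.55 tcp [0.5799 0.0031 0.1241] gap 0.0511 q7 0.11 F [ 0.2 -0.4 -1.2]
[ 5.5  5.9 56.1]
[-0.1  0.3  0.5]
[  -0.5   -0.2 -179.5]
t 21.55 tcp [0.5799 0.0031 0.1241] gap 0.0511 q7 0.11 F [ 0.2 -0.4 -1.2]
[ 5.5  5.9 56.1]
[-0.1  0.3  0.5]
[  -0.5   -0.2 -179.5]
[142. 169.] 246 c [647.3 451.8] wh [106.1  78.6] yaw 0.369 z 0.0883
[514. 169.] 1081 c [ 668.6 -460.4] wh [106.9 106.6] yaw 0.789 z 0.0229
[167. 242.] 672 c [474.5 405.3] wh [80.5 53.7] yaw 1.043 z 0.0295
[489. 245.] 728 c [ 479.  -399.9] wh [80.2 55.3] yaw -0.985 z 0.0294
[ 32. 318.] 1559 c [298.7 668.2] wh [107.4  94.9] yaw 0.007 z 0.1444
```

View pics/c13.png

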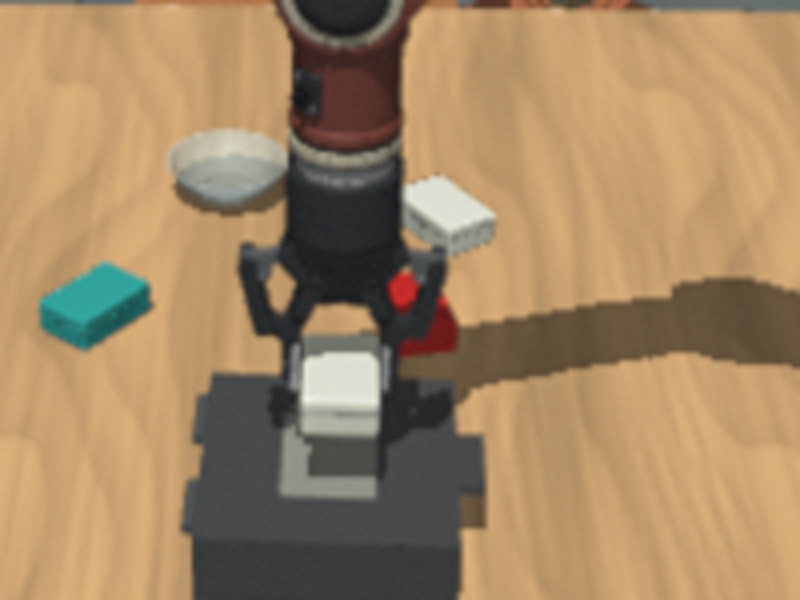

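drive_tool(
  plan=[40,4,3,15,0,0,0,40,4,3,30,0,0,0,40,4,3,40,0,0,0,40,4,3,40,0,0,0,40,4,3,40,0,0,0],
)

```text
clock: 22.1
tool_pos: [0.586, -0.006, 0.0858]
tcp_rot: [0.0, 1.0, -0.02, -0.0]
wrist_force: [-0.2, 0.2, -0.6]
finger_gap: 0.051
```

```bash
python3 - <<'E'
from h import *
delta([.585,-.0028,.067],-.04)
# measured case under gripper in scene image
p,d=snap("scene"); W=cloud("scene",d); g=p.astype(int)
m=(abs(W[...,0]-.585)<.06)&(abs(W[...,1])<.07)&(W[...,2]>.075)&(W[...,2]<.125)&(p.min(-1)>140)
P=W[m]; print(P[:,0].min(),P[:,0].max(),P[:,1].min(),P[:,1].max(),P[:,2].min(),P[:,2].max())
delta([.585,-.0028,.067],-.04)
E
```

```text
t 22.1 tcp [ 0.586  -0.006   0.0858] gap 0.051 q7 0.12 F [-0.2  0.2 -0.6]
[-1.1 -3.1 18.8]
[ 0.  0. -0.]
[  0.  -0. 180.]
0.5628457726731295 0.6122725612678307 -0.019173693200637484 0.04176505173209151 0.07946921239543052 0.11155080934436155
t 22.15 tcp [ 0.5864 -0.0057  0.0863] gap 0.0513 q7 0.12 F [-0.6 -0.2 -0.7]
[-1.5 -2.8 19.3]
[ 0. -0.  0.]
[ 1.0e-01  0.0e+00 -1.8e+02]
```

drive_tool(
  plan=[40,-1,1,10,0,0,0,40,-1,1,16,0,0,0,40,-1,1,19,0,0,0,40,-1,1,20,0,0,0,40,-1,1,20,0,0,0],
)

```text
clock: 22.65
tool_pos: [0.5842, -0.0058, 0.0668]
tcp_rot: [-0.0, 1.0, -0.019, -0.001]
wrist_force: [-3.1, -0.8, 5.1]
finger_gap: 0.0511
```

drive_tool(
  plan=[75,0,0,0,0,0,0,75,0,0,0,0,0,0,75,0,0,0,0,0,0,80,0,0,-20,0,0,0,80,0,0,-60,0,0,0,90,0,0,-110,0,0,0,100,0,40,-130,0,0,0,100,0,80,-130,0,0,0],
)

```text
clock: 23.45
tool_pos: [0.5849, -0.0855, 0.2006]
tcp_rot: [0.0, 1.0, -0.017, 0.005]
wrist_force: [1.1, -1.4, -0.7]
finger_gap: 0.0855
```

```bash
python3 - <<'E'
from h import *
delta([.479,-.3997,.13],-1.0+np.pi/2)
E
```

```text
t 23.45 tcp [ 0.5849 -0.0855  0.2006] gap 0.0855 q7 0.23 F [ 1.1 -1.4 -0.7]
[-95.8 317.6  69.7]
[  0.2  -0.5 -34.7]
[ -0.7  -0.2 145.3]
```

drive_tool(
  plan=[100,-12,40,0,0,0,-5,100,-24,80,0,0,0,-10,100,-36,120,0,0,0,-15,100,-48,160,10,0,0,-20,100,-60,200,20,0,0,-25,100,-72,240,40,0,0,-30,100,-84,280,60,0,0,-35,100,-96,318,70,0,0,-35],
)

```text
clock: 24.25
tool_pos: [0.4718, -0.4012, 0.1243]
tcp_rot: [-0.001, 0.959, 0.283, -0.001]
wrist_force: [0.6, 0.8, 0.1]
finger_gap: 0.0855
```

drive_tool(
  plan=[100,0,0,0,0,0,0,100,0,0,0,0,0,0],
)

```text
clock: 24.45
tool_pos: [0.4724, -0.4011, 0.1256]
tcp_rot: [-0.0, 0.96, 0.281, -0.0]
wrist_force: [-0.1, 0.5, 0.9]
finger_gap: 0.0854
```

```bash
python3 look.py top14; python3 - <<'E'
from h import *
delta([.479,-.3997,.006],-1.0+np.pi/2)
E
```

```text
[142. 168.] 222 c [650.2 452.6] wh [97.1 79. ] yaw 0.404 z 0.0885
[516. 167.] 797 c [ 677.  -462.6] wh [107.9  91.3] yaw 1.31 z 0.0232
[330. 197.] 824 c [585.3  -2. ] wh [90.9 65.1] yaw 1.536 z 0.087
[167. 242.] 662 c [474.3 405.5] wh [80.2 53.3] yaw 1.057 z 0.0296
[488. 245.] 653 c [ 478.5 -398.8] wh [78.1 55.4] yaw -0.979 z 0.0293
[ 32. 318.] 1516 c [298.8 668.8] wh [107.8  92.4] yaw 0.012 z 0.1445
t 24.5 tcp [ 0.474  -0.3993  0.126 ] gap 0.0855 q7 1.29 F [0.9 0.9 0.4]
[  3.9   3.1 120. ]
[-0.  -0.   0.1]
[ 1.000e-01 -1.000e-01 -1.799e+02]
```

View pics/top14.png

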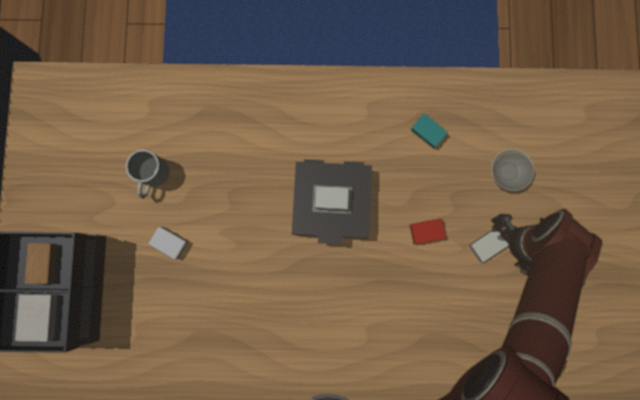

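```bash
cat > stack.py <<'E'
from h import *
import sys
lo,hi=float(sys.argv[1]),float(sys.argv[2])
p,d=snap("top"); W=cloud("top",d)
k=(abs(W[...,0]-.585)<.08)&(abs(W[...,1])<.08)&(W[...,2]>lo)&(W[...,2]<hi)
r=rect("top",k,d,lo,hi); print("top case c",r[0].round(1),"wh",r[1].round(1),"yaw",round(r[2],3),"z",round(r[3],4),r[4])
E
python3 stack.py .08 .1;  python3 - <<'E'
from h import *
delta([.4788,-.3997,.006],-.995+np.pi/2)
E
```

```text
top case c [586.7  -3.1] wh [80.  53.6] yaw 1.539 z 0.0876 720
t 24.55 tcp [ 0.4748 -0.3984  0.1264] gap 0.0855 q7 1.29 F [ 1.3  0.3 -0.6]
[  2.5   3.3 120.4]
[-0.  -0.1 -0.1]
[-1.000e-01  0.000e+00  1.799e+02]
```

drive_tool(
  plan=[100,3,2,40,0,0,0,100,3,2,80,0,0,0,100,3,2,110,0,0,0,100,3,2,119,0,0,0,100,3,2,119,0,0,0,40,3,2,119,0,0,0,40,3,2,119,0,0,0,40,3,2,119,0,0,0],
)

```text
clock: 25.35
tool_pos: [0.4786, -0.4009, 0.0095]
tcp_rot: [0.002, 0.959, 0.282, 0.001]
wrist_force: [-0.0, 1.3, 7.7]
finger_gap: 0.0514
```

drive_tool(
  plan=[40,0,0,0,0,0,0,40,0,0,0,0,0,0,40,0,0,-20,0,0,0,40,0,0,-60,0,0,0,40,0,0,-100,0,0,0,40,0,0,-140,0,0,0,40,0,0,-170,0,0,0,40,0,0,-170,0,0,0],
)

```text
clock: 26.15
tool_pos: [0.4795, -0.4022, 0.183]
tcp_rot: [0.005, 0.959, 0.282, 0.003]
wrist_force: [-0.1, 0.5, -0.6]
finger_gap: 0.0511
```

```bash
python3 - <<'E'
from h import *
delta([.586,-.003,.15],-.037)
E
```

```text
t 26.15 tcp [ 0.4795 -0.4022  0.183 ] gap 0.0511 q7 1.28 F [-0.1  0.5 -0.6]
[ 305.5 -278.4   31.1]
[ 0.5 -0.4 34.9]
[   0.5    0.7 -145.1]
```

drive_tool(
  plan=[40,30,-28,0,0,0,3,40,62,-56,0,0,0,7,40,94,-85,0,0,0,12,40,126,-115,0,0,0,17,40,158,-144,0,0,0,22,40,190,-173,0,0,0,27,40,222,-202,0,0,0,32,40,254,-231,5,0,0,35],
)

```text
clock: 26.95
tool_pos: [0.5656, -0.0665, 0.1718]
tcp_rot: [0.0, 1.0, -0.021, -0.0]
wrist_force: [1.9, -0.5, -0.5]
finger_gap: 0.0511
```

```bash
python3 - <<'E'
from h import *
delta([.586,-.003,.15],-.037)
E
```

```text
t 26.95 tcp [ 0.5656 -0.0665  0.1718] gap 0.0511 q7 0.2 F [ 1.9 -0.5 -0.5]
[ 17.8 -64.3  21.8]
[ 0.   0.  -0.3]
[  0.   -0.  179.7]
```

drive_tool(
  plan=[40,9,-32,0,0,0,0,40,17,-60,0,0,0,0,40,17,-63,15,0,0,0,40,17,-63,40,0,0,0,40,17,-63,55,0,0,0,40,17,-63,60,0,0,0,40,17,-63,60,0,0,0,40,17,-63,60,0,0,0],
)

```text
clock: 27.75
tool_pos: [0.5854, -0.0061, 0.1126]
tcp_rot: [0.0, 1.0, -0.019, 0.0]
wrist_force: [0.1, -0.3, -0.4]
finger_gap: 0.0512
```

```bash
python3 - <<'E'
from h import *
p,d=snap("scene"); W=cloud("scene",d); 
cv2.imwrite("pics/c15.png",cv2.resize(p[90:240,250:450,::-1],(800,600),interpolation=cv2.INTER_CUBIC))
m=(abs(W[...,0]-.585)<.06)&(abs(W[...,1])<.07)&(W[...,2]>.104)&(W[...,2]<.16)&(p.min(-1)>140)
P=W[m]; print(np.percentile(P,[2,98],axis=0).round(4))
delta([.586,-.0035,.097],-.037)
E
```

```text
[[ 0.5619 -0.0173  0.1069]
 [ 0.6099  0.0394  0.1362]]
t 27.8 tcp [ 0.5857 -0.0061  0.113 ] gap 0.051 q7 0.12 F [ 0.2 -0.7 -0.3]
[ 0.2 -2.6 16. ]
[ 0.  -0.1 -0.1]
[-1.000e-01 -0.000e+00  1.799e+02]
```

View pics/c15.png

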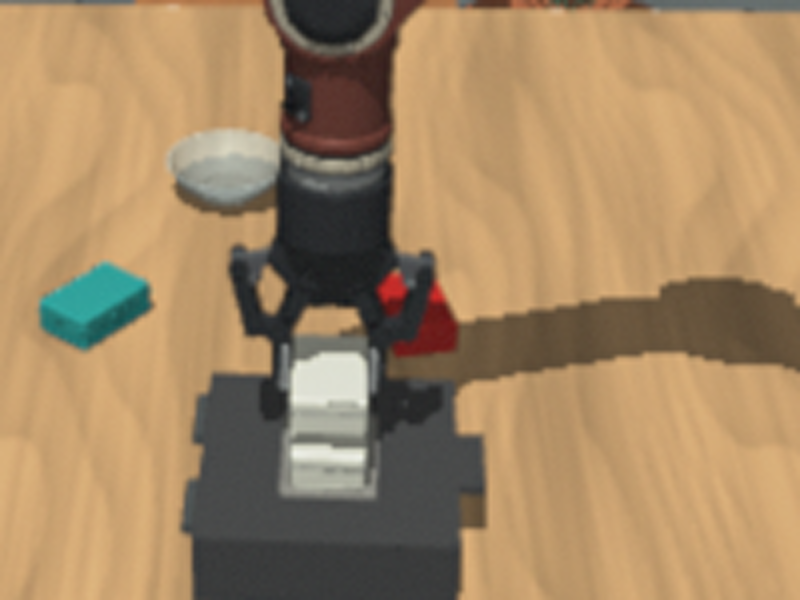

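drive_tool(
  plan=[40,0,0,8,0,0,0,40,0,0,13,0,0,0,40,0,0,15,0,0,0,40,0,0,16,0,0,0,40,0,0,16,0,0,0],
)

```text
clock: 28.3
tool_pos: [0.5848, -0.0058, 0.0975]
tcp_rot: [-0.0, 1.0, -0.019, -0.0]
wrist_force: [-3.0, 0.7, 8.0]
finger_gap: 0.0509
```

Contact at 8 N. I'll release and go up, then move toward the third case at the left.

drive_tool(
  plan=[75,0,0,0,0,0,0,75,0,0,0,0,0,0,75,0,0,0,0,0,0,80,0,0,-20,0,0,0,80,0,0,-60,0,0,0,90,0,0,-100,0,0,0,100,0,-40,-110,0,0,0,100,0,-80,-110,0,0,0],
)

```text
clock: 29.1
tool_pos: [0.5902, 0.0731, 0.2092]
tcp_rot: [-0.0, 1.0, -0.022, 0.003]
wrist_force: [0.4, 0.8, -0.7]
finger_gap: 0.0852
```

```bash
python3 - <<'E'
from h import *
delta([.4746,.4055,.13],1.055+np.pi/2)
E
```

```text
t 29.1 tcp [0.5902 0.0731 0.2092] gap 0.0852 q7 -0.05 F [ 0.4  0.8 -0.7]
[-130.3 -327.1   78.5]
[ 5.000e-01 -1.000e-01 -1.529e+02]
[-0.1 -0.4 27.1]
```

drive_tool(
  plan=[100,-16,-40,0,0,0,4,100,-32,-80,0,0,0,8,100,-48,-120,0,0,0,12,100,-64,-160,10,0,0,16,100,-80,-200,20,0,0,20,100,-96,-240,40,0,0,24,100,-112,-280,60,0,0,27,100,-130,-327,78,0,0,27],
)

```text
clock: 29.9
tool_pos: [0.4712, 0.4036, 0.1282]
tcp_rot: [0.001, 0.967, -0.253, 0.0]
wrist_force: [1.4, 0.3, 0.1]
finger_gap: 0.0853
```

drive_tool(
  plan=[100,0,0,0,0,0,0,100,0,0,0,0,0,0],
)

```text
clock: 30.1
tool_pos: [0.4704, 0.4042, 0.1281]
tcp_rot: [0.001, 0.968, -0.25, -0.001]
wrist_force: [0.9, -0.2, -0.2]
finger_gap: 0.0853
```

```bash
python3 stack.py .105 .13; python3 look.py top16|grep -v "^\[ *32"; python3 - <<'E'
from h import *
delta([.4746,.4055,.006],1.055+np.pi/2)
E
```

```text
top case c [586.5  -4.8] wh [78.4 54.4] yaw -1.565 z 0.1176 770
[142. 168.] 225 c [649.9 452.9] wh [97.  77.7] yaw 0.379 z 0.0879
[515. 168.] 985 c [ 669.5 -460.2] wh [106.3 105.3] yaw 0.629 z 0.0232
[331. 196.] 867 c [587.3  -1.9] wh [91.1 69.1] yaw 1.529 z 0.117
[168. 243.] 615 c [479.5 401.7] wh [77.3 68. ] yaw 1.111 z 0.0296
t 30.2 tcp [0.4731 0.4012 0.1296] gap 0.0851 q7 -0.98 F [ 0.1 -0.8  1.9]
[ -1.   -4.5 123.6]
[ 1.000e-01  0.000e+00 -1.798e+02]
[ 0.  -0.1  0.2]
```

View pics/top16.png

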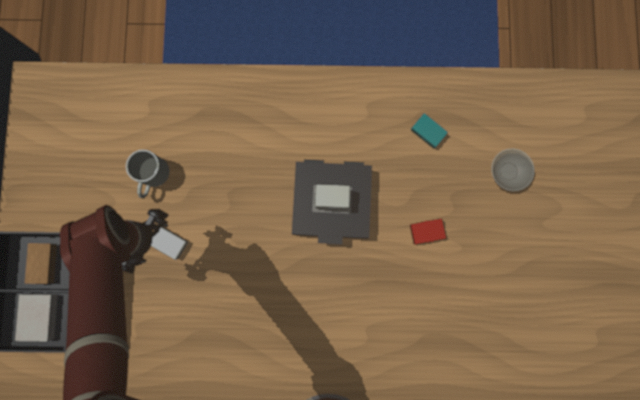

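drive_tool(
  plan=[100,-1,-2,40,0,0,0,100,-1,-2,80,0,0,0,100,-1,-2,110,0,0,0,100,-1,-2,122,0,0,0,100,-1,-2,122,0,0,0,40,-1,-2,122,0,0,0,40,-1,-2,122,0,0,0,40,-1,-2,122,0,0,0],
)

```text
clock: 31.0
tool_pos: [0.4734, 0.4058, 0.0096]
tcp_rot: [-0.002, 0.968, -0.252, 0.001]
wrist_force: [0.7, -0.7, 7.8]
finger_gap: 0.0509
```

drive_tool(
  plan=[40,0,0,0,0,0,0,40,0,0,0,0,0,0,40,0,0,-20,0,0,0,40,0,0,-60,0,0,0,40,0,0,-100,0,0,0,40,0,0,-140,0,0,0,40,0,0,-180,0,0,0,40,0,0,-190,0,0,0],
)

```text
clock: 31.8
tool_pos: [0.4745, 0.4064, 0.2031]
tcp_rot: [-0.004, 0.968, -0.252, 0.003]
wrist_force: [-0.5, -0.1, -0.6]
finger_gap: 0.0514
```

```bash
python3 - <<'E'
from h import *
delta([.586,-.005,.19],-.037)
E
```

```text
t 31.8 tcp [0.4745 0.4064 0.2031] gap 0.0514 q7 -1.01 F [-0.5 -0.1 -0.6]
[298.1 304.7  11.2]
[ -0.5  -0.3 -27.1]
[ -0.5   0.7 152.9]
```

drive_tool(
  plan=[40,30,31,0,0,0,-2,40,62,63,0,0,0,-6,40,94,95,0,0,0,-10,40,126,127,0,0,0,-14,40,158,160,0,0,0,-18,40,190,193,0,0,0,-22,40,222,226,5,0,0,-27,40,250,255,5,0,0,-27],
)

```text
clock: 32.6
tool_pos: [0.565, 0.0574, 0.1912]
tcp_rot: [0.0, 1.0, -0.019, -0.001]
wrist_force: [0.1, -0.2, -2.4]
finger_gap: 0.0513
```

```bash
python3 - <<'E'
from h import *
delta([.586,-.005,.19],-.037)
E
```

```text
t 32.6 tcp [0.565  0.0574 0.1912] gap 0.0513 q7 -0.01 F [ 0.1 -0.2 -2.4]
[23.4 61.6  1.2]
[ 0.1  0.1 -0.1]
[ 2.000e-01 -1.000e-01  1.799e+02]
```

drive_tool(
  plan=[40,11,30,0,0,0,0,40,20,54,0,0,0,0,40,21,60,10,0,0,0,40,21,60,25,0,0,0,40,21,60,40,0,0,0,40,21,60,48,0,0,0,40,21,60,48,0,0,0,40,21,60,48,0,0,0],
)

```text
clock: 33.4
tool_pos: [0.5844, 0.0005, 0.1443]
tcp_rot: [-0.0, 1.0, -0.019, -0.0]
wrist_force: [-0.6, 0.0, 0.2]
finger_gap: 0.0508
```

```bash
python3 - <<'E'
from h import *
p,d=snap("scene"); W=cloud("scene",d); 
cv2.imwrite("pics/c17.png",cv2.resize(p[90:240,250:450,::-1],(800,600),interpolation=cv2.INTER_CUBIC))
m=(abs(W[...,0]-.585)<.06)&(abs(W[...,1])<.07)&(W[...,2]>.134)&(W[...,2]<.19)&(p.min(-1)>140)
P=W[m]; print(np.percentile(P,[2,98],axis=0).round(4))
delta([.586,-.005,.127],-.037)
E
```

```text
[[ 0.5605 -0.0098  0.1388]
 [ 0.6102  0.044   0.1673]]
t 33.45 tcp [5.848e-01 2.000e-04 1.447e-01] gap 0.0508 q7 0.11 F [-0.5 -0.7 -1.4]
[ 1.4  5.1 17.7]
[-0.  -0.  -0.1]
[-1.000e-01  0.000e+00  1.799e+02]
```

View pics/c17.png

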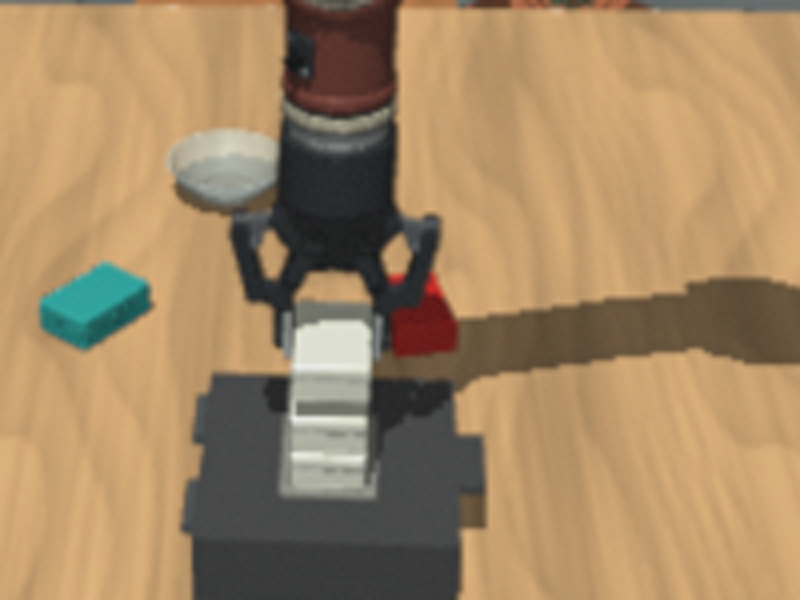

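drive_tool(
  plan=[40,1,4,6,0,0,0,40,1,4,12,0,0,0,40,1,4,15,0,0,0,40,1,4,17,0,0,0,40,1,4,18,0,0,0,40,1,4,18,0,0,0],
)

```text
clock: 34.05
tool_pos: [0.585, -0.0046, 0.1276]
tcp_rot: [-0.0, 1.0, -0.02, -0.0]
wrist_force: [-2.5, 0.3, 5.9]
finger_gap: 0.0508
```

drive_tool(
  plan=[75,0,0,0,0,0,0,75,0,0,0,0,0,0,75,0,0,0,0,0,0,80,0,0,-20,0,0,0,80,0,0,-60,0,0,0,90,0,0,-100,0,0,0,100,-20,-40,-110,0,0,0,100,-40,-80,-110,0,0,0],
)

```text
clock: 34.85
tool_pos: [0.5502, 0.0765, 0.239]
tcp_rot: [-0.0, 1.0, -0.022, 0.003]
wrist_force: [-0.6, 1.2, 0.1]
finger_gap: 0.0859
```

drive_tool(
  plan=[100,-30,-50,0,0,0,0,100,-60,-100,0,0,0,0,100,-60,-150,0,0,0,0,100,-60,-200,0,0,0,0,100,-60,-200,0,0,0,0,100,-60,-200,0,0,0,0],
)

```text
clock: 35.45
tool_pos: [0.4951, 0.2829, 0.2357]
tcp_rot: [-0.0, 1.0, -0.016, -0.0]
wrist_force: [-0.4, -0.5, -0.1]
finger_gap: 0.085
```

```bash
python3 stack.py .135 .165; python3 look.py top18; python3 - <<'E'
from h import *
p,d=snap("scene"); W=cloud("scene",d); 
cv2.imwrite("pics/c18.png",cv2.resize(p[90:240,250:450,::-1],(800,600),interpolation=cv2.INTER_CUBIC))
for lo in (.060,.090,.120):
    m=(abs(W[...,0]-.585)<.06)&(abs(W[...,1])<.07)&(W[...,2]>lo+.005)&(W[...,2]<lo+.026)&(p.min(-1)>100)
    P=W[m]; print(lo,np.percentile(P,[2,50,98],axis=0).round(4).tolist())
for n in ("top","scene"):
  for l in ("remote_center","stylus_center","case1_center"):
    print(n,l,[(round(o["p"],2),np.round(o["rect"])) for o in cams.trace(n,l) if o["p"]>.3])
d2=cams.snapshot("top")[1]; W=cloud("top",d2)
for lo in (.5,.53,.65):
    k=(abs(W[...,0]-lo)<.01)&(abs(W[...,1]+.005)<.08)&(W[...,2]>.04)&(W[...,2]<.07); print(lo,np.median(W[k][:,2]).round(4))
E
```

```text
top case c [586.1  -5. ] wh [80.7 54.1] yaw 1.524 z 0.1476 803
[142. 168.] 239 c [652.4 461.8] wh [95.8 80.1] yaw -0.775 z 0.0886
[514. 169.] 1072 c [ 668.8 -459.5] wh [106.  105.8] yaw -1.395 z 0.0224
[331. 195.] 937 c [589.3  -2.7] wh [93.7 77.1] yaw 1.518 z 0.147
[ 32. 317.] 1570 c [298.3 669.5] wh [108.4  94.6] yaw -0.004 z 0.1445
0.06 [[0.5604, 0.0326, 0.0657], [0.5846, 0.0373, 0.0763], [0.6093, 0.0415, 0.0855]]
0.09 [[0.5613, 0.0315, 0.0952], [0.5853, 0.0355, 0.1052], [0.6096, 0.0392, 0.1153]]
0.12 [[0.5586, -0.0336, 0.1258], [0.5859, 0.0352, 0.1386], [0.61, 0.0398, 0.1459]]
top remote_center []
top stylus_center []
top case1_center [(0.68, array([336., 198.,  37.,  23.]))]
scene remote_center []
scene stylus_center []
scene case1_center [(0.69, array([332., 182.,  23.,  28.]))]
0.5 0.0575
0.53 0.0578
0.65 0.0575
```

View pics/c18.png

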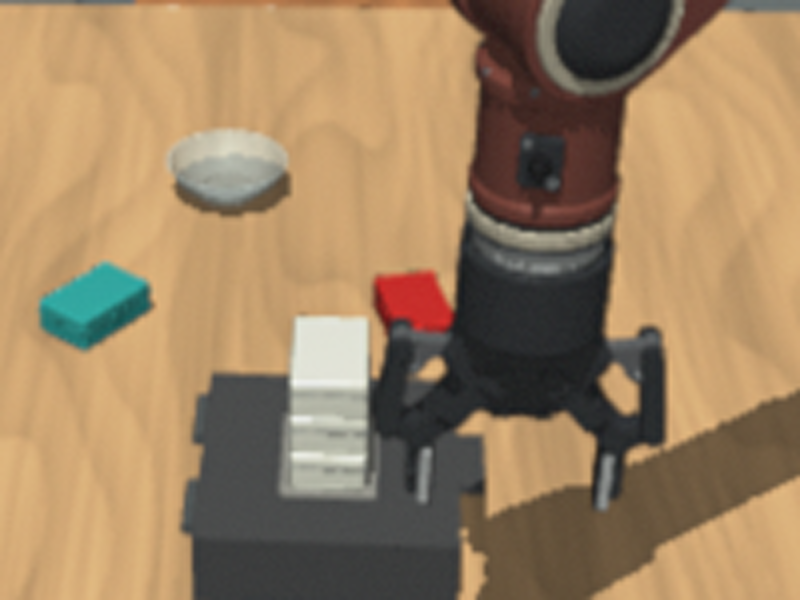

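View pics/top18.png

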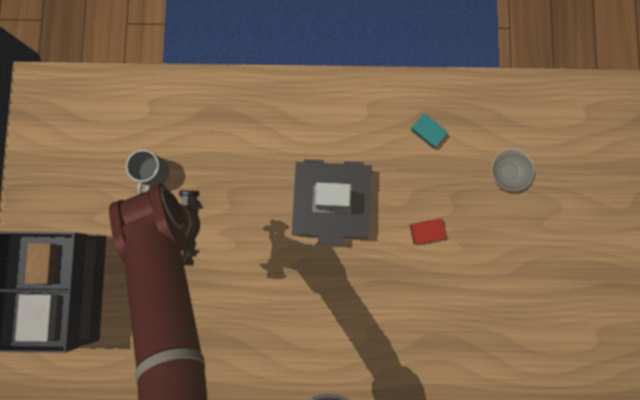

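```bash
python3 - <<'E'
from h import *
s=readout.observe(); print(s["clock"],np.abs(s["dq"]).max(),np.round(s["wrist_force"],1))
print(manip.sign_off())
E
```

```text
35.95 0.005360775420972019 [-0.  -0.2  0.3]
the job is handed in; nothing more can be done
None
```

I put the remote and the stylus in the keeper, lowered the lid until it was shut, and stacked the three white cases I found on the pad. I handed the job in at about 36 s. Sign-off gives no verdict, so the result rests on my own checks.

- **Box contents:** both lay inside in the last pictures before the lid closed. The remote was at (611, -2) mm. For the stylus I had only the scene picture, because it did not show up in the top camera's depth data.
- **Lid:** its top measures 57.5–57.8 mm from front to back, so it is flat and shut. Before closing it leaned back about 3°, probably brushed by the gripper while I placed the remote. It closed at roughly 0.7 rad/s. One press at the end reached 27 N at the wrist.
- **Column:** top case at (586, -5) mm against the pad at (585, -3) mm. The long side is within 0.01 rad of the pad's, and the top is at 147.6 mm. When placed, the lower two sat at (586.7, -3.1) and (586.5, -4.8). The middle one's yaw first read about 0.05 rad off, still inside the limit. After the last release their sides lined up in the scene picture.
- **Bystanders:** the dish measured in the same place within about 1 mm. The mug's reading differed by about 10 mm at the end, when the arm partly hid it, and the picture shows it where it stood. I did not touch the red and turquoise look-alikes.
- **Other white object:** the white block in the tray has its top at 145 mm and measures about 108 x 95 mm, so I left it as not a case.

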